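Kit the trunk-hardware tray

ROBOT

A 6-joint arm with a two-finger parallel gripper is mounted at the origin on the work surface. World frame = base frame: x ahead of the robot, y to its left, z up, the work surface at z = 0. Lengths are in m, angles in rad, forces in N, time in s.
With the tool pointing down it reaches from about 0.35 to 0.775 m from the base axis. Payload 7.3 kg.
Tool frame: the origin (TCP) lies at the very end of the fingers, on their centre line; the grasp point (between the pads) lies 19 mm behind it (robot.pinch_z is the distance from the TCP to the grasp point, in m); z points along the fingers, y is the line along which they close (so a half turn about z gives the same grasp; the last joint's range is limited). The gripper opens to 92 mm and grips with 3 to 60 N. Pads are 19 mm wide; open, the fingers measure 130 mm over their backs; the gripper's body (75 mm by 190 mm) begins 47 mm behind the grasp point.
Start: joints at [1.161, 0.342, 1.524, -0, 1.275, -0.146], TCP at [0.137, 0.507, 0.227] pointing down, gripper open.
Joint ranges: [-2.53, 2.53], [-0.77, 2.02], [0.04, 2.7], [-1, 4.14], [0.28, 2.66], [-3.11, 3.11]. Speed limits (rad/s): [2.57, 2.57, 3.14, 3.14, 3.14, 3.14].

INTERFACE

Orientations are given as [roll, pitch, yaw] about the fixed x, y, z axes, in that order (R = Rz(yaw) Ry(pitch) Rx(roll)).
In Python, from cell import robot gives the robot as it stands.
- The arm moves only by the tool move_arm, never from a script. Its argument "motion" is a list of rows, each a list of 6 numbers: the shift along the tool's x, y, z in units of 0.1 m (1.0 is 0.1 m), then the turn, a rotation vector about the tool's x, y, z in units of pi rad (1.0 is pi rad). In form: [[dx, dy, dz, rx, ry, rz], ...]. A call has 1 to 12 rows; each row is the pose to reach, as a shift and turn from the pose commanded when the call began, along the tool's axes at that moment, turning the shorter way round; what a row does not reach only later rows make up. A row lasts 1/8 s, in which the tool goes at most 62.5 mm and 10.7 degrees, less where a joint would pass 70% of its speed; a pose out of reach is approached as far as the arm can. A call with a number of a shift or a turn outside -1 to 1 is refused whole. A call with a gripper value outside its range is refused whole. "fingers" is the opening, from -1 (shut) to 1 (fully open), set as the call begins (left out, the last holds). The fingers move at their own pace and stop on an object; "newtons" is the grip in N (left out, the last holds). Time passes only in rows, so rows that repeat a pose let the fingers close. It gives the time, the measured TCP pose, the force, the opening and the grip force at its end, in the units of the state.
- robot.observe(): the state, without advancing time (a new reading comes with each control period).
- robot.read_camera(name): name is "scene" or "top"; returns a dict with "image" (384x512x3 uint8, red, green, blue), "range_z" (384x512 float32, m along the optical axis (not along the pixel's ray), 0 where there is no reading), "vfov" (degrees; the focal length in pixels is half the picture's height over the tangent of half this angle, whatever the lens; pixels are square), "cx", "cy" (the principal point, pixels), "k1" (the pictures are not rectified: a ray, as slopes to the right and down, at radius r is drawn at 1 + k1 r^2 times it, then the intrinsics apply), "extrinsics" (4x4, takes a point from camera to world coordinates). Camera axes: x right, y up, looking along -z (the intrinsics and any distortion apply to the point x, -y, -z); pixel columns grow to the right and rows downward; lengths in m; the calibration is good to about 2 mm. A picture is of the moment at which its call begins.
- robot.hand_in(): hands the job in; it is judged then, once.
The state is a dict: "time": time; "qpos": joint angles; "qvel": joint speeds; "joint_efforts": joint torques, N m; "tool_pos": TCP position; "tool_rot": TCP orientation; "contact_force": force on the tool from outside, world axes, zero at the start; "torque": the same for the moment, N m; "opening": finger opening in m; "grip_force": force on a finger pad.
Only numpy, scipy, OpenCV 4.12 (cv2) and the standard library are available. Lean on these libraries where they do the work, as an engineer would, in place of code of your own. Each camera call takes 0.05 s, during which the arm holds its last target. There are 200 camera calls.

TASK

Kit the hardware tray for the next trunk: pull the aluminium retainer bar right back to its open stop, lay every beech backing block that is on the mat flat in the recess it fits, and then each brass fitting flat in its bay, so that it covers the block of that bay (some bays have no block in this order; their fitting goes in all the same). When everything is in, push the retainer fully home to its locked stop over the fittings' edges, let go, and leave the jar, the thread spool and the mallet where they are.

Things in the scene. Friction and masses are not known exactly. Their poses are not given: they have to be found in the camera images.
- tray: Plywood kit tray, 170 (x) x 284 (y) mm, fixed. Origin at bench level amid 3 bays 85 mm apart in y; x points roughly away from the robot, z up. Board top z = 15 mm, x -104 to 66. Each bay: a rubber-lined recess 5 mm deep, dark ledges (top z = 27) at its x ends carry the fitting, dowels (top z = 32) around the fitting, 3 mm play. Rims |y| > 134, 27 high; retainer guides |y| > 126, x < -10, 45 high.
- bay_lock (a point): Lock bay (tray y = +85 mm): middle of its recess, on the recess floor, 10 mm above the bench; axes as the tray's. Rectangular recess 58 (x) x 40 (y) mm; the block has 3 mm play all round. Between the ledges (|x| < 22 mm) the board is clear beside the recess, for fingers. The seated turn lock's underside is centred 17 mm above this point, 1 mm above the block's top.
- bay_stud (a point): Stud bay (the middle one, tray y = 0): middle of its recess, on the recess floor, 10 mm above the bench; axes as the tray's. Round recess, diameter 50 mm; 3 mm play. Board clear beside it in y for fingers (|x| < 22 mm). The seated strap stud's underside is centred 17 mm above this point.
- bay_loop (a point): Loop bay (tray y = -85 mm): middle of its recess, on the recess floor, 10 mm above the bench; axes as the tray's. Rectangular recess 66 (x) x 30 (y) mm; 3 mm play. Board clear beside it in y for fingers (|x| < 22 mm). The seated handle loop's underside is centred 17 mm above this point.
- retainer (a joint): Slide of the retainer, an aluminium bar 40 (x) x 266 (y) x 5 mm on the tray's robot side, underside 34 mm above the bench, 3 mm above seated fittings. 0 = pulled back (tray -x) to the open stop, 18 mm clear of the fittings; 0.032 m = pushed (tray +x) to the locked stop, over the near 14 mm of every fitting. Stays where left, 3 N friction. A fitting not lying flat blocks it.
- retainer_grip (a point): Centre of the retainer's black grip, a block 26 (x, along the slide) x 14 (y) x 24 (z) mm standing on the bar, its top 65 mm and its foot 42 mm above the bench; axes as the tray's; it moves with the bar.
- block_lock: Beech backing block, rectangular, 52 (x) x 34 (y) x 16 (z) mm, 40 g; goes into the lock bay's recess, long side along the tray's x, either way up. Origin: centre of its underside. May be absent.
- block_stud: Beech backing block, round, diameter 44 mm, 16 mm thick, 40 g; goes into the stud bay's round recess, either way up. Origin: centre of its underside. May be absent.
- block_loop: Beech backing block, narrow bar, 60 (x) x 24 (y) x 16 (z) mm, 40 g; goes into the loop bay's recess, long side along the tray's x, either way up. Origin: centre of its underside. May be absent.
- turn_lock: Brass turn lock: plate 76 (x) x 52 (y) x 4 mm with an upright paddle 32 (x) x 12 (y) mm in its middle, rising to 31 mm above the underside; 160 g. Goes into the lock bay, long side along the tray's x (either way round). Origin: centre of its underside, z up through the paddle.
- strap_stud: Brass strap stud: round plate, diameter 68 mm, 4 mm thick, with an upright round post of diameter 18 mm in its middle, rising to 31 mm above the underside; 150 g. Goes into the stud bay, any way round. Origin: centre of its underside, z up through the post.
- handle_loop: Brass handle loop: plate 84 (x) x 36 (y) x 4 mm with an upright loop over its middle: a crossbar 52 (x) x 12 (y) x 10 (z) mm, 21 to 31 mm above the underside, on two legs at its ends; 160 g. Goes into the loop bay, long side along the tray's x (either way round). Origin: centre of its underside, z up through the loop.
- jar: Bystander: clear jar with a white lid, 72 mm across, 100 mm tall, beyond the mat. Origin: centre of its underside. Leave alone.
- spool: Bystander: upright spool of pale thread, 52 mm across, 70 mm tall. Origin: centre of its underside. Leave alone.
- mallet: Bystander: mallet lying on the bench, handle 22 mm thick and 170 mm long, head 52 mm across and 95 mm long. Origin at bench level near its middle. Leave alone.
Things that resemble listed ones, but are neither listed nor needed, are in the scene too. Leave any blue or purple look-alike of the block_loop alone.

How it is judged:
On the way, in this order (a step that is already met when the one before it is completed fails the run):
1. the retainer is pulled back to its open stop (within 3 mm) (value of joint retainer below 0.003 m), for 0.2 s.
2. every backing block that is there lies flat in its own recess (((angle between the z axis of block_lock and the z axis of tray, either way round below 0.08 rad and horizontal distance between block_lock and bay_lock below 0.007 m and z of block_lock in the frame of bay_lock between -0.0025 and 0.0025 m) or (angle between the z axis of block_lock and the z axis of tray, either way round below 0.08 rad and horizontal distance between block_lock and bay_lock below 0.007 m and z of block_lock in the frame of bay_lock between 0.0135 and 0.0185 m and angle between block_lock's own z axis and vertical above 2.8 rad)) and ((angle between the z axis of block_stud and the z axis of tray, either way round below 0.08 rad and horizontal distance between block_stud and bay_stud below 0.007 m and z of block_stud in the frame of bay_stud between -0.0025 and 0.0025 m) or (angle between the z axis of block_stud and the z axis of tray, either way round below 0.08 rad and horizontal distance between block_stud and bay_stud below 0.007 m and z of block_stud in the frame of bay_stud between 0.0135 and 0.0185 m and angle between block_stud's own z axis and vertical above 2.8 rad)) and ((angle between the z axis of block_loop and the z axis of tray, either way round below 0.08 rad and horizontal distance between block_loop and bay_loop below 0.007 m and z of block_loop in the frame of bay_loop between -0.0025 and 0.0025 m) or (angle between the z axis of block_loop and the z axis of tray, either way round below 0.08 rad and horizontal distance between block_loop and bay_loop below 0.007 m and z of block_loop in the frame of bay_loop between 0.0135 and 0.0185 m and angle between block_loop's own z axis and vertical above 2.8 rad))), for 0.2 s.
3. every fitting lies flat in its own bay, over the blocks (horizontal distance between turn_lock and bay_lock below 0.007 m and z of turn_lock in the frame of bay_lock between 0.0145 and 0.0195 m and angle between the z axis of each of turn_lock, strap_stud, handle_loop and the z axis of tray, either way round below 0.08 rad and angle between the x axis of each of turn_lock, handle_loop and the x axis of tray, either way round below 0.15 rad and angle between each of turn_lock, strap_stud, handle_loop's own z axis and vertical below 0.1 rad and horizontal distance between strap_stud and bay_stud below 0.007 m and z of strap_stud in the frame of bay_stud between 0.0145 and 0.0195 m and horizontal distance between handle_loop and bay_loop below 0.007 m and z of handle_loop in the frame of bay_loop between 0.0145 and 0.0195 m), for 0.2 s.
4. the retainer is pushed home to its locked stop (within 3 mm) (value of joint retainer above 0.029 m), for 0.2 s.
At the end, for the whole second after the job is handed in: Blocks flat on their recess floors; three fittings flat, right side up on their ledges (all: centre within 7 mm, height 2.5 mm; lock and loop lengthways within 0.15 rad); retainer within 3 mm of its locked stop; all at rest (all of step 2 and all of step 3 and value of joint retainer above 0.029 m and linear speed of each of block_lock, block_stud, block_loop, turn_lock, strap_stud, handle_loop below 0.02 m/s); the robot touches nothing.
It fails at once if the jar is moved by more than 30 mm (distance of jar from where it was at the start of the episode above 0.03 m).
It fails at once if the spool is moved by more than 30 mm (distance of spool from where it was at the start of the episode above 0.03 m).
It fails at once if the mallet is moved by more than 30 mm (distance of mallet from where it was at the start of the episode above 0.03 m).
Of block_lock, block_stud, block_loop only 1 to 3 are there at a start; the rules pass over those that are not, and their reading is None.
At some moment in a run one of block_lock, block_stud, block_loop, turn_lock, strap_stud, handle_loop may be knocked a few centimetres aside while the robot is not near it.
Once in a run the grip may slacken for a moment while it holds something.
It also fails if it takes over 210 s, if anything falls off the work surface, if the arm or the gripper's body presses on something with over 40 N, if the wrist force passes 120 N, or if a joint passes its speed limit or range.

## Working session

There is one attempt and no reset: what is moved stays moved. The work goes in short steps, Python scripts to look and compute and a tool call to move; the robot and the scene stay as the last step left them, time stands still between calls to the robot, and variables do not carry over. Pictures are saved under pics/ and viewed, at most 14 in all, crops included, and the job is handed in when it is done.

Besides the shell and the picture viewer there is one more tool, called after "Call:" as name(argument=value, ...), one argument or row to a line, values as JSON. move_arm: Moves the arm, as the interface text tells. Shifts and turns lie within -1 to 1; 1 stands for 0.1 m of shift or pi rad of turn. Its arguments: {"type":"object","properties":{"motion":{"type":"array"},"fingers":{"type":"number"},"newtons":{"type":"number"}},"required":["motion"]}

```bash
mkdir -p pics; ls; cat > h.py <<'E'
import numpy as np, cv2
from cell import robot
def cam(n):
    c=robot.read_camera(n); h,w=c["image"].shape[:2]
    c["f"]=h/2/np.tan(np.radians(c["vfov"])/2); return c
def ray(c,u,v):
    x=(np.asarray(u,float)-c["cx"])/c["f"]; y=(np.asarray(v,float)-c["cy"])/c["f"]
    a,b=x.copy(),y.copy()
    for _ in range(20):
        s=1+c["k1"]*(a*a+b*b); a,b=x/s,y/s
    return a,b
def pts(c):
    """world point of every pixel from the range image"""
    h,w=c["range_z"].shape; u,v=np.meshgrid(np.arange(w),np.arange(h)); a,b=ray(c,u,v); z=c["range_z"]
    P=np.stack([a*z,-b*z,-z,np.ones_like(z)],-1)@c["extrinsics"].T
    P[z==0]=np.nan
    return P[...,:3]
def onplane(c,u,v,zw):
    a,b=ray(c,u,v); E=c["extrinsics"]; d=np.stack([a,-b,-np.ones_like(a)],-1)@E[:3,:3].T; o=E[:3,3]
    return o+d*((zw-o[2])/d[...,2])[...,None]
def save(n,im,k=1):
    cv2.imwrite("pics/"+n,cv2.resize(im[...,::-1],None,fx=k,fy=k,interpolation=cv2.INTER_CUBIC))
E
python3 - <<'E'
from h import *
for n in("top","scene"):
    c=cam(n); save(n+"0.png",c["image"],1.5); np.savez(n+"0.npz",P=pts(c),im=c["image"])
    print(n,c["f"],c["cx"],c["cy"],c["k1"],c["extrinsics"].round(3).tolist())
print(robot.observe(), robot.pinch_z)
E
```

```text
pics
top 472.43820415953365 255.6178514938698 186.38652604032478 0.023448205457066572 [[0.007, 0.983, -0.183, 0.328], [-1.0, 0.006, -0.002, -0.023], [-0.0, 0.183, 0.983, 1.226], [0.0, 0.0, 0.0, 1.0]]
scene 465.07088817410556 256.8481961185489 191.31129628529064 0.024118835990766606 [[0.736, -0.586, 0.34, 1.005], [0.677, 0.633, -0.375, -0.49], [0.004, 0.506, 0.863, 1.181], [0.0, 0.0, 0.0, 1.0]]
{'time': 0.1, 'qpos': array([ 1.16100603e+00,  3.42651204e-01,  1.52489338e+00, -9.27833424e-06,
        1.27541805e+00, -1.45997676e-01]), 'qvel': array([ 0.00032459, -0.00044217, -0.00148063, -0.00066762,  0.00077339,
        0.00072451]), 'joint_efforts': array([ 1.73523000e-03, -4.32008457e+01, -2.44695908e+01,  7.19863339e-02,
        5.25017094e-02, -7.74658929e-05]), 'tool_pos': array([0.13672709, 0.5065142 , 0.22612524]), 'tool_rot': array([-3.14023596e+00, -1.90524822e-04,  2.87780261e+00]), 'contact_force': array([ 0.73862706,  0.0816319 , -0.4708553 ]), 'torque': array([-0.02596166,  0.00933693,  0.0064916 ]), 'grip_force': 0.0, 'opening': 0.09195876125048899} 0.0188
```

View pics/top0.png

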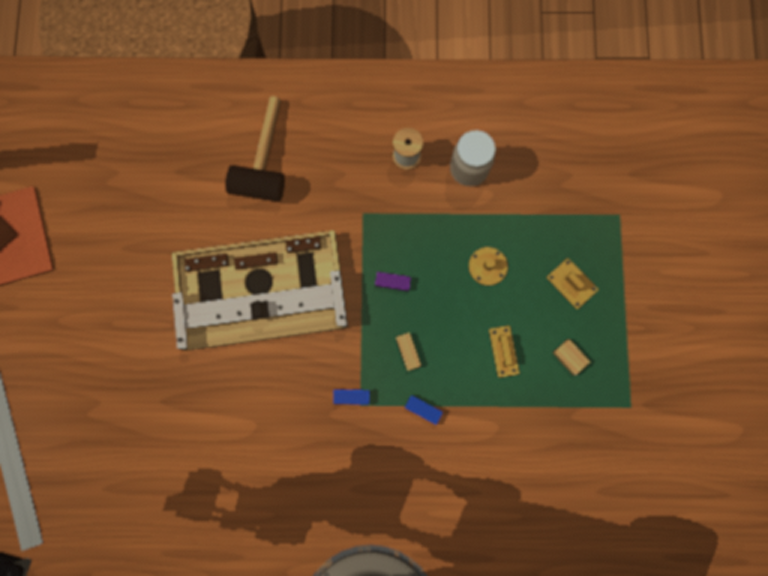

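View pics/scene0.png

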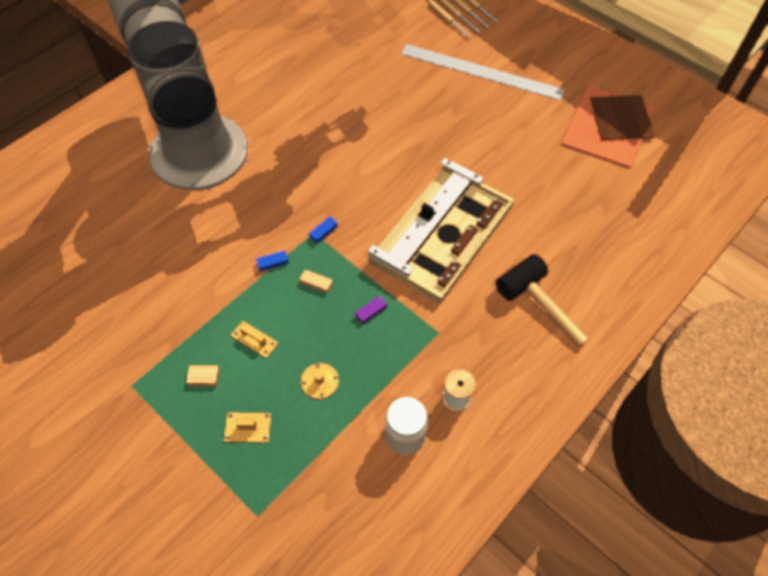

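The top view shows two beech pieces on the mat: a slim bar at (408,352), which looks like block_loop, and a wide one at (573,357), which looks like block_lock. There is no round block. The purple piece at (393,281) and the blue ones at (352,397) and (425,409) are decoys. The fittings are the stud at (488,266), lock at (573,283) and loop at (504,351), and the tray is at (260,290). Next I measure them.

```bash
cat >> h.py <<'E'
def meas(c,u,v,zt,r=30,dz=0.004):
    """top face at height zt near (u,v): pixels with height about zt; gives min-area rectangle of their plane points"""
    P=pts(c); h,w=P.shape[:2]; U,V=np.meshgrid(np.arange(w),np.arange(h))
    m=(abs(P[...,2]-zt)<dz)&(np.hypot(U-u,V-v)<r)
    n,l,s,ce=cv2.connectedComponentsWithStats(m.astype(np.uint8)); k=1+np.argmax(s[1:,4]); m=l==k
    X=P[m][:,:2]; (ctr,sz,a)=cv2.minAreaRect((X*1000).astype(np.float32))
    if sz[0]<sz[1]: a-=90; sz=sz[::-1]
    return np.round(ctr,1),np.round(sz,1),round((a+90)%180-90,1),round(float(np.median(P[m][:,2]))*1000,1),int(m.sum())
E
python3 - <<'E'
from h import *
c=cam("top"); s=cam("scene")
k=1.5
for n,p,q,z in(("bar",(408,352),(316,281),.016),("wide",(573,357),(202,376),.016),("stud",(488,266),(320,381),.004),("lock",(573,283),(247,428),.004),("loop",(504,351),(254,339),.004)):
    for cc,(u,v) in((c,p),(s,q)):
        try: print(n,*meas(cc,u/k,v/k,z+.001,dz=.004 if z>.01 else .0025))
        except Exception as e: print(n,e)
P=pts(c);S=pts(s)
def at(P,u,v): return P[int(round(v/k)),int(round(u/k))].round(3)
print("mat z",at(P,450,310),at(S,300,300), "board", at(P,280,335),"bar",at(P,220,310),at(P,300,300))
print("grip",at(P,261,310),at(S,427,212))
print("paddle tops",at(P,575,280),at(P,492,265),at(P,505,350))
a=np.concatenate([c["image"][150:240,110:235],]);save("tray0.png",a,6)
cv2.imwrite("pics/fit0.png",np.vstack([cv2.resize(c["image"][160:275,225:420,::-1],None,fx=4,fy=4,interpolation=cv2.INTER_CUBIC)]))
E
```

```text
bar [429.9 -63.5] [59.4 23.6] 18.7 16.1 188
bar [434.  -64.7] [62.1 26. ] 21.2 16.5 136
wide [ 423.  -340.5] [52.  34.9] 41.5 16.3 244
wide [ 426.6 -340.9] [52.6 34.7] 40.1 16.6 216
stud [ 591.2 -208.7] [86.8 74.6] -8.3 4.4 349
stud [ 586.7 -199. ] [95.5 95.2] -42.0 4.6 430
lock [ 548.2 -348.2] [85.6 76.9] 43.6 4.5 363
lock [ 544.3 -341.3] [105.1  94.1] 29.0 4.6 451
loop [ 431.4 -228.8] [93.4 54.8] 11.6 4.6 258
loop [ 454.7 -227.4] [138.8  46.5] 15.0 4.4 193
mat z [ 0.502 -0.138  0.   ] [ 0.437 -0.109 -0.002] board [0.457 0.155 0.013] bar [0.494 0.252 0.043] [0.514 0.12  0.036]
grip [0.492 0.181 0.06 ] [0.508 0.181 0.062]
paddle tops [ 0.551 -0.348  0.033] [ 0.576 -0.208  0.032] [ 0.433 -0.228  0.03 ]
```

View pics/tray0.png

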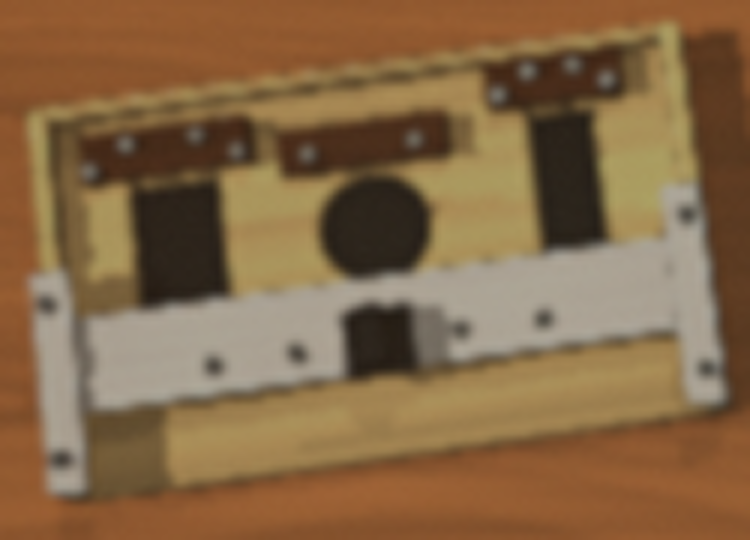

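View pics/fit0.png

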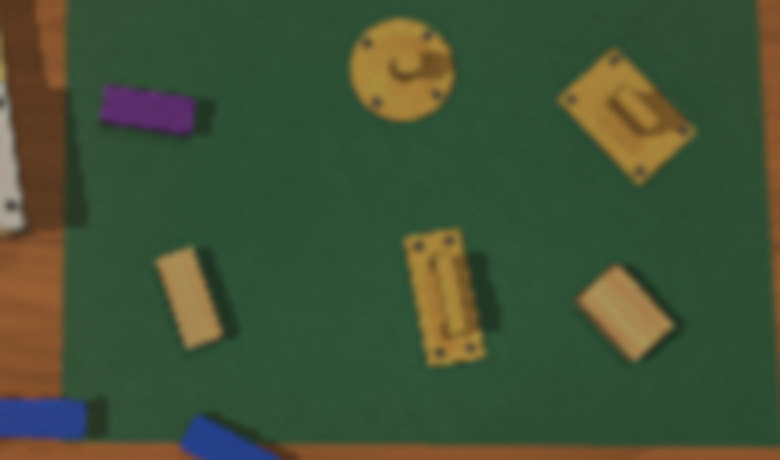

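The tray crop shows three dark recesses (lock, stud, loop from left to right) and a black grip near crop (378,340). The second crop confirms two beech blocks, the slim bar at (190,298) and the wide one at (628,313). The purple (150,110) and blue pieces there are decoys. Next I measure the fittings and the tray from colour outlines.

```bash
cat >> h.py <<'E'
def rect(X):
    ctr,sz,a=cv2.minAreaRect((X*1000).astype(np.float32))
    if sz[0]<sz[1]: a-=90; sz=sz[::-1]
    return np.round(ctr,1),np.round(sz,1),round((a+90)%180-90,1)
def blob(c,m,u,v,z,r=30):
    """largest blob of mask m near (u,v); outline cast to the plane z"""
    h,w=m.shape; U,V=np.meshgrid(np.arange(w),np.arange(h)); m=m&(np.hypot(U-u,V-v)<r)
    n,l,s,ce=cv2.connectedComponentsWithStats(m.astype(np.uint8)); k=1+np.argmax(s[1:,4])
    ys,xs=np.nonzero(l==k); X=onplane(c,xs,ys,z)[:,:2]
    return rect(X),int(s[k,4])
def brass(c):
    H=cv2.cvtColor(c["image"],cv2.COLOR_RGB2HSV); return (H[...,0]<32)&(H[...,0]>8)&(H[...,1]>90)&(H[...,2]>70)
E
python3 - <<'E'
from h import *
c=cam("top"); s=cam("scene"); k=1.5
for n,p,q in(("stud",(488,266),(320,381)),("lock",(573,283),(247,428)),("loop",(504,351),(254,339))):
    for cc,(u,v) in((c,p),(s,q)): print(n,*blob(cc,brass(cc),u/k,v/k,.004))
for cc,ps in((c,((210,285),(259,282),(307,270))),(s,((473,206),(449,233),(432,265)))):
    d=cc["image"].max(-1)<70
    for (u,v),z in zip(ps,(.0125,)*3): print("recess",blob(cc,d,u/k,v/k,z,24))
# grip top & bar from range
for cc in(c,s):
    P=pts(cc); near=(abs(P[...,0]-.49)<.06)&(abs(P[...,1]-.18)<.04)&(P[...,2]>.056)
    print("grip",rect(P[near][:,:2]),near.sum())
    bar=(abs(P[...,0]-.5)<.1)&(abs(P[...,1]-.18)<.12)&(abs(P[...,2]-.039)<.004)
    print("bar",rect(P[bar][:,:2]))
E
```

```text
stud (array([ 582.4, -204.1]), array([68.8, 67. ]), -45.0) 538
stud (array([ 585.2, -204. ]), array([68. , 67.6]), 44.6) 496
lock (array([ 552.4, -350.8]), array([78.4, 54.7]), 41.6) 611
lock (array([ 555.4, -350.1]), array([79. , 51.6]), 42.6) 603
loop (array([ 432.6, -228.7]), array([85.5, 38.3]), 10.1) 495
loop (array([ 435.8, -227.6]), array([87. , 39.3]), 9.9) 391
recess ((array([542.5, 281.9]), array([49.7, 36.7]), 8.7), 264)
recess ((array([550., 197.]), array([41.7, 40. ]), -87.9), 221)
recess ((array([576.8, 114.6]), array([67.9, 25.2]), 8.4), 216)
recess ((array([544.9, 284.1]), array([50.2, 29. ]), 9.4), 122)
recess ((array([553.2, 198.9]), array([37.2, 33.3]), 42.8), 113)
recess ((array([573.9, 115.8]), array([58.5, 20.5]), 8.8), 116)
grip (array([496.1, 188.3]), array([25.7, 13.9]), 7.7) 61
bar (array([513.7, 181.5]), array([244.5,  66.9]), -84.0)
grip (array([500., 185.]), array([25. , 15.2]), 2.9) 43
bar (array([532. , 180.9]), array([238.3, 117.7]), -89.5)
```

```bash
cat >> h.py <<'E'
def plan(*wps):
    """work out move numbers for waypoints (x,y,z[mm],yaw[deg]) from the present pose, tool down"""
    o=robot.observe(); p=np.array(o["tool_pos"])*1000; y=o["tool_rot"][2]
    print("at",p.round(1),"yaw",round(np.degrees(y),1),"t",round(o["time"],1))
    for w in wps:
        q=np.array(w[:3],float); t=np.radians(w[3]); d=(t-y+np.pi)%(2*np.pi)-np.pi; i=0
        while np.linalg.norm(q-p)>.05 or abs(d)>1e-3:
            R=np.array([[np.cos(y),np.sin(y),0],[np.sin(y),-np.cos(y),0],[0,0,-1]])
            s=R.T@(q-p)/100; k=max(1,abs(s).max()/.99); s/=k
            n=int(max(np.ceil(np.linalg.norm(s)/.5)+1,np.ceil(abs(np.degrees(d))/10)+1))
            print("  ->",w if k==1 else "via",s.round(3).tolist()+[0,0,round(-d/np.pi,3)],"rows",n)
            p=p+R@s*100; y+=d; d=0
E
python3 - <<'E'
from h import *
plan((498,187,120,8.5),(498,187,45,8.5))
E
```

```text
at [136.8 506.8 226.5] yaw 164.9 t 0.3
  -> via [-0.99, -0.492, 0.244, 0, 0, np.float64(0.869)] rows 17
  -> via [0.83, 0.99, 0.285, 0, 0, 0.0] rows 4
  -> via [0.83, 0.99, 0.285, 0, 0, 0.0] rows 4
  -> (498, 187, 120, 8.5) [0.729, 0.869, 0.25, 0, 0, 0.0] rows 4
  -> (498, 187, 45, 8.5) [0.0, 0.0, 0.75, 0, 0, np.float64(-0.0)] rows 3
```

Call:
move_arm(
  motion=[
    [-0.99,-0.492,0.244,0,0,0.435],
    [-0.99,-0.492,0.244,0,0,0.435],
    [-0.99,-0.492,0.244,0,0,0.435],
    [-0.99,-0.492,0.244,0,0,0.435],
    [-0.99,-0.492,0.244,0,0,0.435],
    [-0.99,-0.492,0.244,0,0,0.435],
    [-0.99,-0.492,0.244,0,0,0.435],
    [-0.99,-0.492,0.244,0,0,0.435],
    [-0.99,-0.492,0.244,0,0,0.435],
  ],
  fingers=-0.1,
  newtons=20,
)

```text
time: 1.42
tool_pos: [0.2196, 0.4335, 0.2023]
tool_rot: [3.142, -0.0, 1.512]
contact_force: [-0.2, -0.0, 1.0]
opening: 0.0413
grip_force: 0.0
```

Call:
move_arm(
  motion=[
    [0,0,0,0,0,0.434],
    [0,0,0,0,0,0.434],
    [0,0,0,0,0,0.434],
    [0,0,0,0,0,0.434],
    [0,0,0,0,0,0.434],
    [0,0,0,0,0,0.434],
    [0,0,0,0,0,0.434],
    [0,0,0,0,0,0.434],
    [0,0,0,0,0,0.434],
  ],
)

```text
time: 2.55
tool_pos: [0.2196, 0.4335, 0.2023]
tool_rot: [-3.142, -0.0, 0.149]
contact_force: [-0.3, 0.4, -0.4]
opening: 0.0415
grip_force: 0.0
```

Call:
move_arm(
  motion=[
    [0.83,0.99,0.285,0,0,0],
    [0.83,0.99,0.285,0,0,0],
    [0.83,0.99,0.285,0,0,0],
    [0.83,0.99,0.285,0,0,0],
  ],
)

```text
time: 3.05
tool_pos: [0.3165, 0.3478, 0.1738]
tool_rot: [-3.141, 0.0, 0.147]
contact_force: [-0.4, 0.5, 0.4]
opening: 0.0411
grip_force: 0.0
```

Call:
move_arm(
  motion=[
    [0.83,0.99,0.285,0,0,0],
    [0.83,0.99,0.285,0,0,0],
    [0.83,0.99,0.285,0,0,0],
    [0.83,0.99,0.285,0,0,0],
  ],
)

```text
time: 3.55
tool_pos: [0.4124, 0.263, 0.1455]
tool_rot: [-3.141, 0.0, 0.148]
contact_force: [-0.7, 0.4, -0.0]
opening: 0.0416
grip_force: 0.0
```

Call:
move_arm(
  motion=[
    [0.729,0.869,0.25,0,0,0],
    [0.729,0.869,0.25,0,0,0],
    [0.729,0.869,0.25,0,0,0],
    [0.729,0.869,0.25,0,0,0],
  ],
)

```text
time: 4.05
tool_pos: [0.4967, 0.1886, 0.1206]
tool_rot: [-3.141, 0.0, 0.15]
contact_force: [-0.0, 0.3, -0.1]
opening: 0.0413
grip_force: 0.0
```

```bash
python3 - <<'E'
from h import *
plan((498,187,45,8.5))
s=cam("scene"); P=pts(s); 
save("g1.png",s["image"][80:240,220:380],4)
E
```

```text
at [496.7 188.6 120.6] yaw 8.6 t 4.0
  -> (498, 187, 45, 8.5) [0.01, 0.018, 0.756, 0, 0, np.float64(0.0)] rows 3
```

View pics/g1.png

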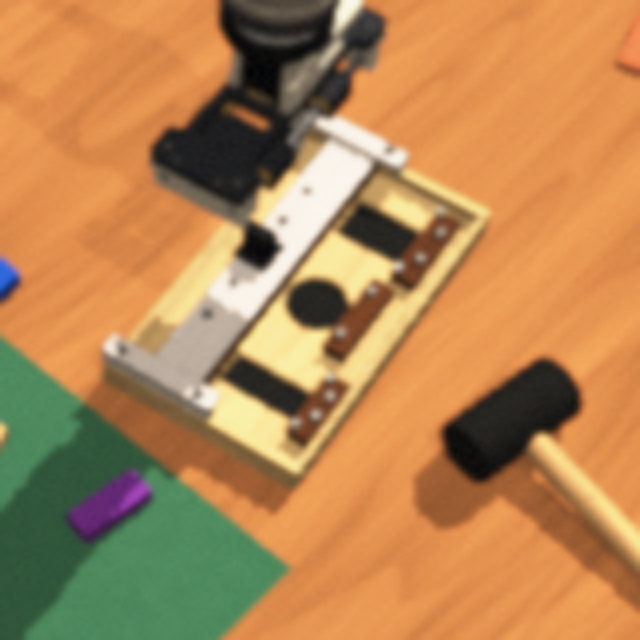

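The gripper hovers above the grip, which sits at crop (262,245), and the line-up looks right. I go down, grip and pull in steps.

Call:
move_arm(
  motion=[
    [0.01,0.01,0.4,0,0,0],
    [0.01,0.01,0.755,0,0,0],
    [0.01,0.01,0.755,0,0,0],
    [0.01,0.01,0.755,0,0,0],
  ],
)

```text
time: 4.6
tool_pos: [0.4993, 0.1872, 0.0463]
tool_rot: [-3.141, -0.002, 0.149]
contact_force: [-0.3, -0.3, 1.2]
opening: 0.0413
grip_force: 0.0
```

Call:
move_arm(
  motion=[
    [0,0,0,0,0,0],
    [0,0,0,0,0,0],
    [0,0,0,0,0,0],
    [0,0,0,0,0,0],
  ],
  fingers=-1,
  newtons=20,
)

```text
time: 5.1
tool_pos: [0.4989, 0.1903, 0.0457]
tool_rot: [-3.135, -0.002, 0.146]
contact_force: [-3.3, 21.3, 1.7]
opening: 0.0139
grip_force: 20.0
```

Call:
move_arm(
  motion=[
    [-0.05,0,0,0,0,0],
    [-0.1,0,0,0,0,0],
    [-0.15,0,0,0,0,0],
    [-0.15,0,0,0,0,0],
  ],
)

```text
time: 5.6
tool_pos: [0.4842, 0.1881, 0.0457]
tool_rot: [-3.135, -0.003, 0.147]
contact_force: [-3.5, 22.0, 0.8]
opening: 0.0136
grip_force: 20.0
```

Call:
move_arm(
  motion=[
    [-0.05,0,0,0,0,0],
    [-0.05,0,0,0,0,0],
    [-0.05,0,0,0,0,0],
  ],
)

```text
time: 5.98
tool_pos: [0.4794, 0.1874, 0.0457]
tool_rot: [-3.135, -0.003, 0.146]
contact_force: [-2.4, 22.4, 1.1]
opening: 0.0138
grip_force: 20.0
```

Call:
move_arm(
  motion=[
    [-0.05,0,0,0,0,0],
    [-0.05,0,0,0,0,0],
    [-0.05,0,0,0,0,0],
  ],
)

```text
time: 6.35
tool_pos: [0.4745, 0.1866, 0.0457]
tool_rot: [-3.135, -0.003, 0.146]
contact_force: [-2.0, 23.8, 0.4]
opening: 0.0136
grip_force: 20.0
```

Call:
move_arm(
  motion=[
    [-0.05,-0.03,0,0,0,0],
    [-0.05,-0.03,0,0,0,0],
    [-0.05,-0.03,0,0,0,0],
  ],
)

```text
time: 6.72
tool_pos: [0.4733, 0.1866, 0.0458]
tool_rot: [-3.139, -0.011, 0.147]
contact_force: [10.9, 8.9, -8.0]
opening: 0.0136
grip_force: 20.0
```

Call:
move_arm(
  motion=[
    [-0.04,0,0,0,0,0],
    [-0.04,0,0,0,0,0],
    [-0.04,0,0,0,0,0],
  ],
)

```text
time: 7.1
tool_pos: [0.4724, 0.1864, 0.0461]
tool_rot: [-3.139, -0.017, 0.147]
contact_force: [19.3, 10.6, -15.2]
opening: 0.0137
grip_force: 20.0
```

Call:
move_arm(
  motion=[
    [-0.04,0,0,0,0,0],
    [-0.04,0,0,0,0,0],
    [-0.04,0,0,0,0,0],
  ],
)

```text
time: 7.48
tool_pos: [0.4698, 0.1861, 0.0467]
tool_rot: [-3.139, -0.02, 0.147]
contact_force: [22.5, 11.3, -16.1]
opening: 0.0139
grip_force: 20.0
```

Call:
move_arm(
  motion=[
    [0.08,0,0,0,0,0],
    [0.08,0,0,0,0,0],
  ],
)

```text
time: 7.72
tool_pos: [0.4715, 0.1863, 0.0465]
tool_rot: [-3.139, -0.006, 0.147]
contact_force: [2.0, 6.9, 4.9]
opening: 0.0139
grip_force: 20.0
```

Call:
move_arm(
  motion=[
    [0,0,0,0,0,0],
    [0,0,0,0,0,0],
    [0,0,-0.5,0,0,0],
    [0,0,-0.9,0,0,0],
    [0,0,-0.9,0,0,0],
  ],
  fingers=0,
)

```text
time: 8.35
tool_pos: [0.4705, 0.1848, 0.1376]
tool_rot: [-3.141, -0.006, 0.148]
contact_force: [0.4, 0.9, -1.4]
opening: 0.0458
grip_force: 0.0
```

```bash
python3 - <<'E'
from h import *
plan((432,-64,90,20),(432,-64,7,20))
E
```

```text
at [470.5 184.8 137.6] yaw 8.5 t 8.3
  -> via [-0.308, 0.99, 0.196, 0, 0, np.float64(-0.064)] rows 4
  -> via [-0.544, 0.99, 0.214, 0, 0, 0.0] rows 4
  -> (432, -64, 90, 20) [-0.169, 0.308, 0.066, 0, 0, 0.0] rows 2
  -> (432, -64, 7, 20) [-0.0, 0.0, 0.83, 0, 0, np.float64(-0.0)] rows 3
```

Call:
move_arm(
  motion=[
    [-0.308,0.99,0.15,0,0,-0.064],
    [-0.308,0.99,0.15,0,0,-0.064],
    [-0.308,0.99,0.15,0,0,-0.064],
    [-0.308,0.99,0.15,0,0,-0.064],
  ],
)

```text
time: 8.85
tool_pos: [0.4527, 0.0822, 0.1192]
tool_rot: [-3.141, 0.001, 0.348]
contact_force: [0.1, 0.1, -0.3]
opening: 0.0459
grip_force: 0.0
```

Call:
move_arm(
  motion=[
    [-0.544,0.99,0.2,0,0,0],
    [-0.544,0.99,0.2,0,0,0],
    [-0.544,0.99,0.2,0,0,0],
    [-0.544,0.99,0.2,0,0,0],
  ],
)

```text
time: 9.35
tool_pos: [0.436, -0.0286, 0.0998]
tool_rot: [-3.141, -0.0, 0.349]
contact_force: [0.4, 0.6, 0.9]
opening: 0.0455
grip_force: 0.0
```

Call:
move_arm(
  motion=[
    [-0.169,0.308,0.13,0,0,0],
    [-0.169,0.308,0.13,0,0,0],
    [-0.169,0.308,0.13,0,0,0],
  ],
)

```text
time: 9.72
tool_pos: [0.4308, -0.0629, 0.087]
tool_rot: [-3.141, -0.0, 0.35]
contact_force: [-0.0, 0.2, 0.5]
opening: 0.0459
grip_force: 0.0
```

```bash
python3 - <<'E'
from h import *
plan((432,-64,7,20))
c=cam("top"); s=cam("scene")
for cc,b in((c,(150,240,110,235)),(s,(95,215,220,350))): 
    d=cc["image"].max(-1)<70
    n,l,st,ce=cv2.connectedComponentsWithStats(d.astype(np.uint8),connectivity=4)
    for i in range(1,n):
        u,v=ce[i]
        if b[0]<v<b[1] and b[2]<u<b[3] and st[i,4]>60:
            ys,xs=np.nonzero(l==i); print("px",ce[i].round(),*rect(onplane(cc,xs,ys,.0125)[:,:2]),st[i,4])
a=c["image"][150:240,110:235]; b=s["image"][95:215,225:350]
cv2.imwrite("pics/tray1.png",np.hstack([cv2.resize(i[...,::-1],(400,400*i.shape[0]//i.shape[1]) ,interpolation=cv2.INTER_CUBIC)[:280] for i in(a,b)]))
E
```

```text
at [430.8 -62.9  87. ] yaw 20.1 t 9.7
  -> (432, -64, 7, 20) [0.008, 0.015, 0.8, 0, 0, np.float64(0.0)] rows 3
px [204. 181.] [568.9 113.5] [63.2 24.6] 8.4 224
px [172. 188.] [549.3 196.3] [42.3 41.6] -43.3 230
px [140. 191.] [539.6 281. ] [54.9 35.1] 9.0 280
px [174. 216.] [475.9 188.7] [27.7 26.5] -81.5 108
px [226. 133.] [328.9 109.5] [39.2 21.1] -63.2 64
px [314. 138.] [544.5 284.2] [49.4 29. ] 10.0 117
px [277. 138.] [459.7 204.8] [30.  26.5] -79.6 61
px [220. 148.] [357.8  54. ] [44.8 24.5] -67.8 77
px [299. 156.] [553.2 198.9] [37.  33.3] 42.8 109
px [286. 176.] [573.4 115.4] [57.4 19.2] 8.8 108
px [347. 185.] [724.7 217.2] [113.1  49.9] 80.7 521
```

View pics/tray1.png

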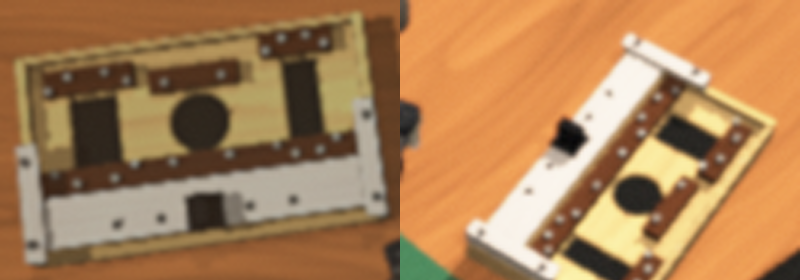

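The retainer is at its open stop and all three recesses are clear: lock at crop (95,130), stud at (200,122), loop at (302,97). The spacings fit 85 mm with a tray yaw of 8.6°. I grasp the loop block.

Call:
move_arm(
  motion=[
    [0.008,0.01,0.4,0,0,0],
    [0.008,0.01,0.8,0,0,0],
    [0.008,0.01,0.8,0,0,0],
    [0.008,0.01,0.8,0,0,0],
  ],
)

```text
time: 10.32
tool_pos: [0.4323, -0.0646, 0.0079]
tool_rot: [3.141, -0.001, 0.349]
contact_force: [0.0, 0.3, -0.6]
opening: 0.0462
grip_force: 0.0
```

Call:
move_arm(
  motion=[
    [0,0,0,0,0,0],
    [0,0,0,0,0,0],
    [0,0,0,0,0,0],
    [0,0,0,0,0,0],
  ],
  fingers=-1,
  newtons=25,
)

```text
time: 10.82
tool_pos: [0.4319, -0.0649, 0.0075]
tool_rot: [3.141, -0.001, 0.349]
contact_force: [-1.3, -0.4, 7.0]
opening: 0.0235
grip_force: 25.0
```

Call:
move_arm(
  motion=[
    [0,0,-0.4,0,0,0],
    [0,0,-0.8,0,0,0],
    [0,0,-0.8,0,0,0],
  ],
)

```text
time: 11.2
tool_pos: [0.4332, -0.0654, 0.0893]
tool_rot: [3.138, -0.005, 0.349]
contact_force: [-0.4, 0.6, -0.3]
opening: 0.0239
grip_force: 25.0
```

```bash
python3 - <<'E'
from h import *
plan((572,116,80,8.6),(572,116,40,8.6),(572,116,17,8.6))
c=cam("scene"); save("hold1.png",c["image"][140:240,150:290],4)
E
```

```text
at [433.2 -65.4  89.3] yaw 20.0 t 11.2
  -> via [0.99, -0.633, 0.048, 0, 0, np.float64(0.063)] rows 4
  -> (572, 116, 80, 8.6) [0.798, -0.77, 0.045, 0, 0, 0.0] rows 4
  -> (572, 116, 40, 8.6) [0.0, 0.0, 0.4, 0, 0, np.float64(-0.0)] rows 2
  -> (572, 116, 17, 8.6) [0.0, 0.0, 0.23, 0, 0, np.float64(-0.0)] rows 2
```

View pics/hold1.png

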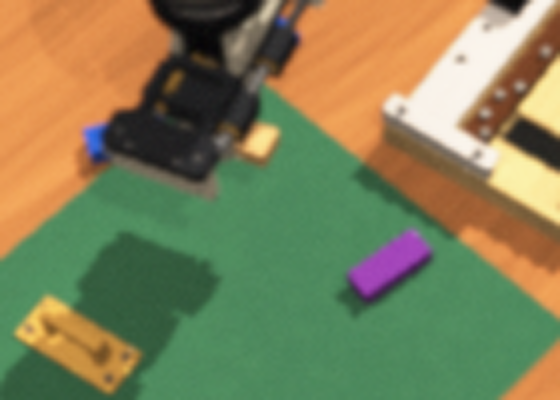

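The beech bar is held, its end showing at crop (262,142). I carry it to the loop bay.

Call:
move_arm(
  motion=[
    [0.99,-0.633,0.05,0,0,0.063],
    [0.99,-0.633,0.05,0,0,0.063],
    [0.99,-0.633,0.05,0,0,0.063],
    [0.99,-0.633,0.05,0,0,0.063],
  ],
)

```text
time: 11.75
tool_pos: [0.5016, 0.0287, 0.0803]
tool_rot: [-3.141, 0.003, 0.152]
contact_force: [-0.6, 0.5, -0.5]
opening: 0.0237
grip_force: 25.0
```

Call:
move_arm(
  motion=[
    [0.798,-0.77,0.05,0,0,0],
    [0.798,-0.77,0.05,0,0,0],
    [0.798,-0.77,0.05,0,0,0],
    [0.798,-0.77,0.05,0,0,0],
  ],
)

```text
time: 12.25
tool_pos: [0.569, 0.1153, 0.076]
tool_rot: [3.142, 0.002, 0.15]
contact_force: [-1.1, 0.6, -1.1]
opening: 0.0238
grip_force: 25.0
```

Call:
move_arm(
  motion=[
    [0,0,0.3,0,0,0],
    [0,0,0.45,0,0,0],
    [0,0,0.45,0,0,0],
    [0,0,0.45,0,0,0],
  ],
)

```text
time: 12.75
tool_pos: [0.5706, 0.1162, 0.0326]
tool_rot: [3.142, -0.001, 0.15]
contact_force: [-0.2, -0.2, -0.1]
opening: 0.0238
grip_force: 25.0
```

```bash
python3 - <<'E'
from h import *
plan((572,116,28,8.6),(572,116,18,8.6))
c=cam("scene"); save("hold2.png",c["image"][115:215,230:350],5)
E
```

```text
at [570.6 116.2  32.6] yaw 8.6 t 12.8
  -> (572, 116, 28, 8.6) [0.014, 0.004, 0.046, 0, 0, np.float64(0.0)] rows 2
  -> (572, 116, 18, 8.6) [0.0, 0.0, 0.1, 0, 0, np.float64(-0.0)] rows 2
```

View pics/hold2.png

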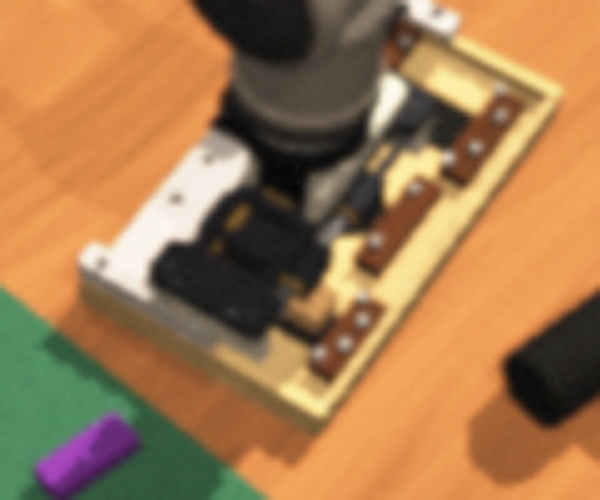

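The block hangs over the loop recess, its far end at crop (305,305) just short of the ledge. I lower it.

Call:
move_arm(
  motion=[
    [0.01,0,0.07,0,0,0],
    [0.01,0,0.14,0,0,0],
    [0.01,0,0.14,0,0,0],
  ],
)

```text
time: 13.18
tool_pos: [0.5711, 0.1168, 0.0174]
tool_rot: [-3.142, 0.0, 0.151]
contact_force: [-0.2, 0.6, -0.9]
opening: 0.0236
grip_force: 25.0
```

Call:
move_arm(
  motion=[
    [0,0,0,0,0,0],
    [0,0,0,0,0,0],
    [0,0,-0.3,0,0,0],
    [0,0,-0.7,0,0,0],
    [0,0,-0.7,0,0,0],
  ],
  fingers=-0.2,
)

```text
time: 13.8
tool_pos: [0.5733, 0.117, 0.091]
tool_rot: [3.141, -0.007, 0.151]
contact_force: [-0.0, 0.6, -0.6]
opening: 0.0372
grip_force: 0.0
```

```bash
python3 - <<'E'
from h import *
plan((425,-341,90,41),(425,-341,7.5,41))
E
```

```text
at [573.3 117.   91. ] yaw 8.7 t 13.8
  -> via [-0.496, 0.99, 0.002, 0, 0, np.float64(-0.18)] rows 5
  -> via [-0.99, 0.596, 0.002, 0, 0, 0.0] rows 4
  -> via [-0.99, 0.596, 0.002, 0, 0, 0.0] rows 4
  -> via [-0.99, 0.596, 0.002, 0, 0, 0.0] rows 4
  -> (425, -341, 90, 41) [-0.206, 0.124, 0.001, 0, 0, 0.0] rows 2
  -> (425, -341, 7.5, 41) [0.0, 0.0, 0.825, 0, 0, np.float64(-0.0)] rows 3
```

Call:
move_arm(
  motion=[
    [-0.496,0.99,0,0,0,-0.18],
    [-0.496,0.99,0,0,0,-0.18],
    [-0.496,0.99,0,0,0,-0.18],
    [-0.496,0.99,0,0,0,-0.18],
    [-0.496,0.99,0,0,0,-0.18],
  ],
  fingers=0.2,
)

```text
time: 14.42
tool_pos: [0.5369, 0.0119, 0.0873]
tool_rot: [-3.141, 0.0, 0.714]
contact_force: [0.8, -0.0, 1.2]
opening: 0.0554
grip_force: 0.0
```

Call:
move_arm(
  motion=[
    [-0.99,0.596,0,0,0,0],
    [-0.99,0.596,0,0,0,0],
    [-0.99,0.596,0,0,0,0],
    [-0.99,0.596,0,0,0,0],
  ],
)

```text
time: 14.92
tool_pos: [0.5017, -0.0979, 0.0877]
tool_rot: [-3.141, -0.0, 0.715]
contact_force: [-0.9, -0.0, -0.6]
opening: 0.0549
grip_force: 0.0
```

Call:
move_arm(
  motion=[
    [-0.99,0.596,0,0,0,0],
    [-0.99,0.596,0,0,0,0],
    [-0.99,0.596,0,0,0,0],
    [-0.99,0.596,0,0,0,0],
  ],
)

```text
time: 15.42
tool_pos: [0.4664, -0.2071, 0.0876]
tool_rot: [-3.141, -0.0, 0.717]
contact_force: [1.0, 0.8, 0.4]
opening: 0.055
grip_force: 0.0
```

Call:
move_arm(
  motion=[
    [-0.99,0.596,0,0,0,0],
    [-0.99,0.596,0,0,0,0],
    [-0.99,0.596,0,0,0,0],
    [-0.99,0.596,0,0,0,0],
  ],
)

```text
time: 15.92
tool_pos: [0.4311, -0.3166, 0.0875]
tool_rot: [-3.14, -0.001, 0.718]
contact_force: [-0.1, 0.5, 0.3]
opening: 0.0551
grip_force: 0.0
```

Call:
move_arm(
  motion=[
    [-0.206,0.124,0,0,0,0],
    [-0.206,0.124,0,0,0,0],
    [-0.206,0.124,0,0,0,0],
  ],
)

```text
time: 16.3
tool_pos: [0.4236, -0.3395, 0.0877]
tool_rot: [-3.141, -0.0, 0.718]
contact_force: [0.2, 0.5, 0.0]
opening: 0.0549
grip_force: 0.0
```

```bash
python3 - <<'E'
from h import *
plan((425,-341,7.5,41))
c=cam("top"); s=cam("scene"); k=1.5
a=c["image"][150:240,110:235]; b=s["image"][95:215,225:350]
cv2.imwrite("pics/tray2.png",np.hstack([cv2.resize(i[...,::-1],(400,400*i.shape[0]//i.shape[1]) ,interpolation=cv2.INTER_CUBIC)[:280] for i in(a,b)]))
for n,p,q in(("stud",(488,266),(320,381)),("lock",(573,283),(247,428)),("loop",(504,351),(254,339))):
    for cc,(u,v) in((c,p),(s,q)): print(n,*blob(cc,brass(cc),u/k,v/k,.004))
for cc,(u,v) in((c,(205,181)),(s,(286,176))): print(meas(cc,u,v,.026,r=25,dz=.003))
E
```

```text
at [ 423.6 -339.5   87.7] yaw 41.1 t 16.3
  -> (425, -341, 7.5, 41) [0.001, 0.02, 0.802, 0, 0, np.float64(0.001)] rows 3
stud (array([ 582.4, -204.1]), array([68.8, 67. ]), -45.0) 541
stud (array([ 585.2, -204. ]), array([68. , 67.6]), 44.6) 497
lock (array([ 552.4, -350.8]), array([78.4, 54.7]), 41.6) 609
lock (array([ 555.4, -350.1]), array([79. , 51.6]), 42.6) 604
loop (array([ 432.6, -228.7]), array([85.5, 38.3]), 10.1) 495
loop (array([ 435.8, -227.6]), array([87. , 39.3]), 9.9) 391
(array([524.5, 113.3]), array([91.6, 21.7]), -81.4, 26.1, 203)
(array([573.9, 132.1]), array([121.2, 104.2]), 6.4, 26.3, 391)
```

View pics/tray2.png

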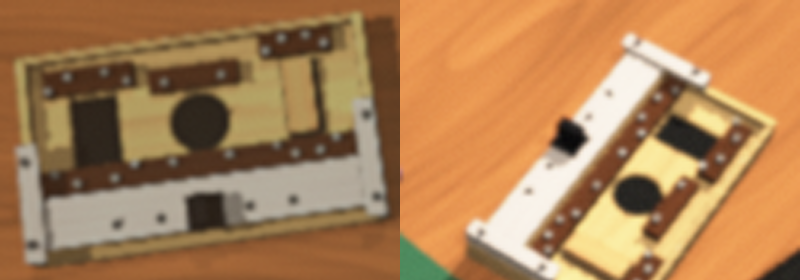

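The loop block lies in its recess at crop (300,97), biased slightly towards +y. Now I take the wide block.

Call:
move_arm(
  motion=[
    [0,0.015,0.4,0,0,0],
    [0,0.015,0.8,0,0,0],
    [0,0.015,0.8,0,0,0],
    [0,0.015,0.8,0,0,0],
  ],
)

```text
time: 16.9
tool_pos: [0.4248, -0.3427, 0.009]
tool_rot: [3.14, -0.0, 0.717]
contact_force: [0.8, 0.7, -0.2]
opening: 0.0548
grip_force: 0.0
```

Call:
move_arm(
  motion=[
    [0,0,0,0,0,0],
    [0,0,0,0,0,0],
    [0,0,0,0,0,0],
    [0,0,0,0,0,0],
  ],
  fingers=-1,
)

```text
time: 17.4
tool_pos: [0.4243, -0.3427, 0.0087]
tool_rot: [3.14, -0.0, 0.716]
contact_force: [-0.3, 0.2, 6.7]
opening: 0.0342
grip_force: 25.0
```

Call:
move_arm(
  motion=[
    [0,0,-0.4,0,0,0],
    [0,0,-0.8,0,0,0],
    [0,0,-0.8,0,0,0],
  ],
)

```text
time: 17.77
tool_pos: [0.4254, -0.344, 0.0909]
tool_rot: [3.135, -0.0, 0.716]
contact_force: [0.4, -0.3, -0.6]
opening: 0.0336
grip_force: 25.0
```

```bash
python3 - <<'E'
from h import *
plan((542,283,80,8.6))
E
```

```text
at [ 425.4 -344.    90.9] yaw 41.0 t 17.8
  -> via [0.99, -0.785, 0.022, 0, 0, np.float64(0.18)] rows 5
  -> via [0.343, -0.99, 0.018, 0, 0, 0.0] rows 4
  -> via [0.343, -0.99, 0.018, 0, 0, 0.0] rows 4
  -> via [0.343, -0.99, 0.018, 0, 0, 0.0] rows 4
  -> via [0.343, -0.99, 0.018, 0, 0, 0.0] rows 4
  -> (542, 283, 80, 8.6) [0.302, -0.871, 0.016, 0, 0, 0.0] rows 3
```

Call:
move_arm(
  motion=[
    [0.99,-0.785,0.02,0,0,0.18],
    [0.99,-0.785,0.02,0,0,0.18],
    [0.99,-0.785,0.02,0,0,0.18],
    [0.99,-0.785,0.02,0,0,0.18],
    [0.99,-0.785,0.02,0,0,0.18],
  ],
)

```text
time: 18.4
tool_pos: [0.4469, -0.2188, 0.0853]
tool_rot: [-3.141, 0.0, 0.153]
contact_force: [0.1, -0.3, 0.1]
opening: 0.0331
grip_force: 25.0
```

Call:
move_arm(
  motion=[
    [0.343,-0.99,0.02,0,0,0],
    [0.343,-0.99,0.02,0,0,0],
    [0.343,-0.99,0.02,0,0,0],
    [0.343,-0.99,0.02,0,0,0],
  ],
)

```text
time: 18.9
tool_pos: [0.4663, -0.1162, 0.0837]
tool_rot: [3.141, -0.0, 0.152]
contact_force: [0.9, -0.6, -1.2]
opening: 0.0333
grip_force: 25.0
```

Call:
move_arm(
  motion=[
    [0.343,-0.99,0.02,0,0,0],
    [0.343,-0.99,0.02,0,0,0],
    [0.343,-0.99,0.02,0,0,0],
    [0.343,-0.99,0.02,0,0,0],
  ],
)

```text
time: 19.4
tool_pos: [0.4853, -0.0136, 0.0817]
tool_rot: [3.141, -0.0, 0.15]
contact_force: [-0.0, -0.9, -0.8]
opening: 0.0338
grip_force: 25.0
```

Call:
move_arm(
  motion=[
    [0.343,-0.99,0.02,0,0,0],
    [0.343,-0.99,0.02,0,0,0],
    [0.343,-0.99,0.02,0,0,0],
    [0.343,-0.99,0.02,0,0,0],
  ],
)

```text
time: 19.9
tool_pos: [0.5043, 0.0893, 0.0797]
tool_rot: [3.141, 0.0, 0.15]
contact_force: [0.4, 0.0, -1.4]
opening: 0.0339
grip_force: 25.0
```

Call:
move_arm(
  motion=[
    [0.343,-0.99,0.02,0,0,0],
    [0.343,-0.99,0.02,0,0,0],
    [0.343,-0.99,0.02,0,0,0],
    [0.343,-0.99,0.02,0,0,0],
  ],
)

```text
time: 20.4
tool_pos: [0.5232, 0.1921, 0.0777]
tool_rot: [3.141, 0.001, 0.15]
contact_force: [-0.3, 0.3, -0.8]
opening: 0.0337
grip_force: 25.0
```

Call:
move_arm(
  motion=[
    [0.29,-0.871,0.016,0,0,0],
    [0.29,-0.871,0.016,0,0,0],
    [0.29,-0.871,0.016,0,0,0],
    [0.29,-0.871,0.016,0,0,0],
  ],
)

```text
time: 20.9
tool_pos: [0.5388, 0.2823, 0.0761]
tool_rot: [3.141, 0.001, 0.149]
contact_force: [-0.5, -0.2, -0.6]
opening: 0.0334
grip_force: 25.0
```

```bash
python3 - <<'E'
from h import *
plan((540.5,283,34,8.6),(540.5,283,19,8.6))
E
```

```text
at [538.8 282.3  76.1] yaw 8.6 t 20.9
  -> (540.5, 283, 34, 8.6) [0.018, -0.004, 0.421, 0, 0, np.float64(-0.0)] rows 2
  -> (540.5, 283, 19, 8.6) [0.0, 0.0, 0.15, 0, 0, np.float64(-0.0)] rows 2
```

Call:
move_arm(
  motion=[
    [0.018,-0.004,0.3,0,0,0],
    [0.018,-0.004,0.43,0,0,0],
    [0.018,-0.004,0.5,0,0,0],
    [0.018,-0.004,0.565,0,0,0],
    [0.018,-0.004,0.565,0,0,0],
  ],
)

```text
time: 21.52
tool_pos: [0.5405, 0.2849, 0.0197]
tool_rot: [-3.142, 0.0, 0.151]
contact_force: [-0.3, 0.6, -0.1]
opening: 0.0339
grip_force: 25.0
```

Call:
move_arm(
  motion=[
    [0,0,0.01,0,0,0],
    [0,0,0.01,0,0,0],
  ],
)

```text
time: 21.78
tool_pos: [0.5407, 0.2852, 0.0191]
tool_rot: [-3.141, -0.001, 0.151]
contact_force: [-0.1, 0.3, -0.4]
opening: 0.0336
grip_force: 25.0
```

Call:
move_arm(
  motion=[
    [0,0,0,0,0,0],
    [0,0,0,0,0,0],
    [0,0,-0.3,0,0,0],
    [0,0,-0.7,0,0,0],
    [0,0,-0.7,0,0,0],
  ],
  fingers=-0.07,
)

```text
time: 22.4
tool_pos: [0.5426, 0.2859, 0.0923]
tool_rot: [-3.14, -0.007, 0.151]
contact_force: [0.0, 0.1, -1.0]
opening: 0.0426
grip_force: 0.0
```

```bash
python3 - <<'E'
from h import *
plan((584,-204,80,8.6),(584,-204,9,8.6))
E
```

```text
at [542.6 285.9  92.3] yaw 8.6 t 22.4
  -> via [-0.066, 0.99, 0.025, 0, 0, np.float64(0.0)] rows 3
  -> via [-0.065, 0.99, 0.025, 0, 0, 0.0] rows 3
  -> via [-0.065, 0.99, 0.025, 0, 0, 0.0] rows 3
  -> via [-0.065, 0.99, 0.025, 0, 0, 0.0] rows 3
  -> (584, -204, 80, 8.6) [-0.062, 0.945, 0.024, 0, 0, 0.0] rows 3
  -> (584, -204, 9, 8.6) [0.0, 0.0, 0.71, 0, 0, np.float64(-0.0)] rows 3
```

Call:
move_arm(
  motion=[
    [-0.065,0.99,0,0,0,0],
    [-0.065,0.99,0,0,0,0],
    [-0.065,0.99,0,0,0,0],
    [-0.065,0.99,0,0,0,0],
  ],
)

```text
time: 22.9
tool_pos: [0.5488, 0.1866, 0.0883]
tool_rot: [-3.141, 0.001, 0.151]
contact_force: [-0.2, -0.6, 1.2]
opening: 0.0429
grip_force: 0.0
```

Call:
move_arm(
  motion=[
    [-0.065,0.99,0,0,0,0],
    [-0.065,0.99,0,0,0,0],
    [-0.065,0.99,0,0,0,0],
    [-0.065,0.99,0,0,0,0],
  ],
)

```text
time: 23.4
tool_pos: [0.5574, 0.0887, 0.0885]
tool_rot: [-3.141, 0.0, 0.152]
contact_force: [0.5, 0.4, 0.1]
opening: 0.0424
grip_force: 0.0
```

Call:
move_arm(
  motion=[
    [-0.065,0.99,0,0,0,0],
    [-0.065,0.99,0,0,0,0],
    [-0.065,0.99,0,0,0,0],
    [-0.065,0.99,0,0,0,0],
  ],
)

```text
time: 23.9
tool_pos: [0.5658, -0.0098, 0.0886]
tool_rot: [-3.141, 0.0, 0.152]
contact_force: [0.7, 0.9, 0.3]
opening: 0.0429
grip_force: 0.0
```

```bash
python3 - <<'E'
from h import *
c=cam("top"); s=cam("scene"); k=1.5
a=c["image"][150:240,110:235]; b=s["image"][95:215,225:350]
cv2.imwrite("pics/tray3.png",np.hstack([cv2.resize(i[...,::-1],(400,400*i.shape[0]//i.shape[1]) ,interpolation=cv2.INTER_CUBIC)[:280] for i in(a,b)]))
for n,p,q in(("stud",(488,266),(320,381)),("lock",(573,283),(247,428)),("loop",(504,351),(254,339))):
    for cc,(u,v) in((c,p),(s,q)): print(n,*blob(cc,brass(cc),u/k,v/k,.004))
P=pts(s); m=(abs(P[...,2]-.098)<.006)&(P[...,0]>.63)&(P[...,1]<-.1); print("jar lid",rect(P[m][:,:2]))
plan((584,-204,80,8.6))
E
```

```text
stud (array([ 582.3, -204.2]), array([68.8, 67. ]), -44.6) 539
stud (array([ 585.3, -203.7]), array([68.2, 67.2]), 42.7) 492
lock (array([ 552.7, -350.9]), array([78. , 55.3]), 41.6) 616
lock (array([ 555.3, -350.2]), array([79.3, 51.6]), 42.6) 606
loop (array([ 432.6, -228.6]), array([85.5, 38.2]), 10.1) 494
loop (array([ 435.8, -227.6]), array([87. , 39.3]), 9.9) 391
jar lid (array([ 766.3, -175.2]), array([62.3, 61. ]), -13.7)
at [565.8  -9.7  88.6] yaw 8.8 t 24.0
  -> via [-0.059, 0.99, 0.044, 0, 0, np.float64(0.001)] rows 3
  -> (584, -204, 80, 8.6) [-0.054, 0.958, 0.042, 0, 0, 0.0] rows 3
```

View pics/tray3.png

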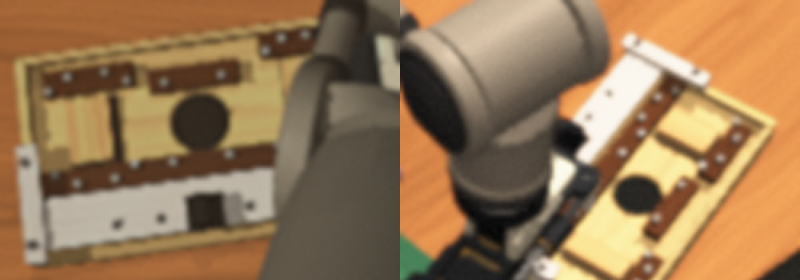

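The lock block sits in the left recess at crop (78,130), pushed to the +y side. I check by range that both blocks lie flat at 26 mm, and carry on to the stud.

```bash
python3 - <<'E'
from h import *
s=cam("scene"); P=pts(s)
R=np.array([[np.cos(.15),np.sin(.15)],[-np.sin(.15),np.cos(.15)]])
for n,c0 in(("lock",(544,284)),("loop",(573.5,115.5))):
    L=(P[...,:2]*1000-c0)@R.T; z=P[...,2]*1000
    for sy in(-10,-5,0,5,10):
        print(n,sy,[round(float(np.nanmedian(z[(abs(L[...,0]-sx)<6)&(abs(L[...,1]-sy)<3)])),1) for sx in(-18,-6,6,18)])
E
```

```text
lock -10 [27.6, 27.8, 25.2, 26.7]
lock -5 [26.0, 25.7, 27.0, 24.6]
lock 0 [26.0, 26.1, 25.8, 25.5]
lock 5 [26.1, 26.1, 24.6, 24.6]
lock 10 [25.6, 27.3, 23.2, 25.5]
loop -10 [16.6, 23.7, 17.8, 22.9]
loop -5 [26.6, 25.6, 26.4, 27.5]
loop 0 [25.0, 25.6, 26.4, 25.9]
loop 5 [27.1, 26.3, 24.7, 24.7]
loop 10 [24.2, 27.0, 24.6, 25.2]
```

Call:
move_arm(
  motion=[
    [-0.059,0.99,0.04,0,0,0],
    [-0.059,0.99,0.04,0,0,0],
    [-0.059,0.99,0.04,0,0,0],
    [-0.059,0.99,0.04,0,0,0],
  ],
)

```text
time: 24.55
tool_pos: [0.5748, -0.109, 0.0846]
tool_rot: [-3.141, 0.0, 0.152]
contact_force: [-0.1, 0.6, -0.1]
opening: 0.0426
grip_force: 0.0
```

Call:
move_arm(
  motion=[
    [-0.054,0.958,0.04,0,0,0],
    [-0.054,0.958,0.04,0,0,0],
    [-0.054,0.958,0.04,0,0,0],
    [-0.054,0.958,0.04,0,0,0],
  ],
)

```text
time: 25.05
tool_pos: [0.5839, -0.2039, 0.0806]
tool_rot: [-3.141, 0.0, 0.152]
contact_force: [0.5, -0.1, -0.2]
opening: 0.0427
grip_force: 0.0
```

```bash
python3 - <<'E'
from h import *
plan((584,-204,9,8.6))
E
```

```text
at [ 583.9 -203.9   80.6] yaw 8.7 t 25.1
  -> (584, -204, 9, 8.6) [0.0, 0.001, 0.716, 0, 0, np.float64(0.001)] rows 3
```

Both blocks are flat at 26 mm. I pick the stud.

Call:
move_arm(
  motion=[
    [0,0,0.4,0,0,0],
    [0,0,0.715,0,0,0],
    [0,0,0.715,0,0,0],
    [0,0,0.715,0,0,0],
  ],
)

```text
time: 25.55
tool_pos: [0.5847, -0.2049, 0.0104]
tool_rot: [3.141, -0.001, 0.152]
contact_force: [0.3, -0.6, 0.1]
opening: 0.0424
grip_force: 0.0
```

Call:
move_arm(
  motion=[
    [0,0,0,0,0,0],
    [0,0,0,0,0,0],
    [0,0,0,0,0,0],
    [0,0,0,0,0,0],
  ],
  fingers=-1,
  newtons=30,
)

```text
time: 26.05
tool_pos: [0.5842, -0.2057, 0.0098]
tool_rot: [-3.142, -0.001, 0.151]
contact_force: [-1.0, 1.7, 4.8]
opening: 0.0171
grip_force: 30.0
```

Call:
move_arm(
  motion=[
    [0,0,-0.4,0,0,0],
    [0,0,-0.75,0,0,0],
    [0,0,-0.75,0,0,0],
  ],
)

```text
time: 26.42
tool_pos: [0.5856, -0.2068, 0.0869]
tool_rot: [3.138, -0.005, 0.151]
contact_force: [-0.0, 0.4, -1.2]
opening: 0.0173
grip_force: 30.0
```

```bash
python3 - <<'E'
from h import *
plan((551.3,198.5,85,8.6))
E
```

```text
at [ 585.6 -206.8   86.9] yaw 8.6 t 26.4
  -> via [0.066, -0.99, 0.005, 0, 0, np.float64(0.0)] rows 3
  -> via [0.065, -0.99, 0.005, 0, 0, 0.0] rows 3
  -> via [0.065, -0.99, 0.005, 0, 0, 0.0] rows 3
  -> via [0.065, -0.99, 0.005, 0, 0, 0.0] rows 3
  -> (551.3, 198.5, 85, 8.6) [0.006, -0.098, 0.0, 0, 0, 0.0] rows 2
```

Call:
move_arm(
  motion=[
    [0.065,-0.99,0,0,0,0],
    [0.065,-0.99,0,0,0,0],
    [0.065,-0.99,0,0,0,0],
    [0.065,-0.99,0,0,0,0],
  ],
)

```text
time: 26.92
tool_pos: [0.5753, -0.1073, 0.0833]
tool_rot: [-3.141, 0.001, 0.151]
contact_force: [0.8, -1.2, -1.0]
opening: 0.0171
grip_force: 30.0
```

Call:
move_arm(
  motion=[
    [0.065,-0.99,0,0,0,0],
    [0.065,-0.99,0,0,0,0],
    [0.065,-0.99,0,0,0,0],
    [0.065,-0.99,0,0,0,0],
  ],
)

```text
time: 27.42
tool_pos: [0.5674, -0.0094, 0.0839]
tool_rot: [3.141, 0.0, 0.15]
contact_force: [0.3, 0.0, -0.2]
opening: 0.0169
grip_force: 30.0
```

Call:
move_arm(
  motion=[
    [0.065,-0.99,0,0,0,0],
    [0.065,-0.99,0,0,0,0],
    [0.065,-0.99,0,0,0,0],
    [0.065,-0.99,0,0,0,0],
  ],
)

```text
time: 27.92
tool_pos: [0.5591, 0.0892, 0.0841]
tool_rot: [3.141, -0.0, 0.15]
contact_force: [0.7, -1.3, 0.2]
opening: 0.0176
grip_force: 30.0
```

Call:
move_arm(
  motion=[
    [0.065,-0.99,0,0,0,0],
    [0.065,-0.99,0,0,0,0],
    [0.065,-0.99,0,0,0,0],
    [0.065,-0.99,0,0,0,0],
  ],
)

```text
time: 28.42
tool_pos: [0.5507, 0.1879, 0.0841]
tool_rot: [3.141, 0.0, 0.15]
contact_force: [0.2, 0.1, -1.4]
opening: 0.0169
grip_force: 30.0
```

Call:
move_arm(
  motion=[
    [0.006,-0.09,0,0,0,0],
    [0.006,-0.09,0,0,0,0],
    [0.006,-0.09,0.2,0,0,0],
    [0.006,-0.09,0.3,0,0,0],
    [0.006,-0.09,0.3,0,0,0],
  ],
)

```text
time: 29.05
tool_pos: [0.549, 0.1982, 0.0535]
tool_rot: [3.141, 0.002, 0.151]
contact_force: [-0.0, 0.5, -0.8]
opening: 0.0172
grip_force: 30.0
```

```bash
python3 - <<'E'
from h import *
plan((551.3,198.5,42,8.6),(551.3,198.5,37,8.6))
E
```

```text
at [549.  198.2  53.5] yaw 8.6 t 29.1
  -> (551.3, 198.5, 42, 8.6) [0.023, 0.001, 0.115, 0, 0, np.float64(0.0)] rows 2
  -> (551.3, 198.5, 37, 8.6) [0.0, 0.0, 0.05, 0, 0, np.float64(-0.0)] rows 2
```

Call:
move_arm(
  motion=[
    [0.02,0,0.08,0,0,0],
    [0.02,0,0.08,0,0,0],
    [0.02,0,0.08,0,0,0],
  ],
)

```text
time: 29.42
tool_pos: [0.5516, 0.1989, 0.0464]
tool_rot: [-3.141, -0.0, 0.151]
contact_force: [0.2, 0.3, -0.7]
opening: 0.0172
grip_force: 30.0
```

Call:
move_arm(
  motion=[
    [0,0,0.04,0,0,0],
    [0,0,0.07,0,0,0],
    [0,0,0.085,0,0,0],
    [0,0,0.085,0,0,0],
  ],
)

```text
time: 29.92
tool_pos: [0.5513, 0.1989, 0.0376]
tool_rot: [-3.142, 0.0, 0.151]
contact_force: [0.0, -0.2, 0.4]
opening: 0.0171
grip_force: 30.0
```

Almost seated with no contact. I go down a last millimetre and release.

Call:
move_arm(
  motion=[
    [0,0,0.012,0,0,0],
    [0,0,0.012,0,0,0],
  ],
)

```text
time: 30.18
tool_pos: [0.5516, 0.1989, 0.0368]
tool_rot: [-3.141, -0.001, 0.151]
contact_force: [-0.7, -0.7, 0.8]
opening: 0.0174
grip_force: 30.0
```

Call:
move_arm(
  motion=[
    [0,0,0,0,0,0],
    [0,0,0,0,0,0],
    [0,0,-0.3,0,0,0],
    [0,0,-0.6,0,0,0],
    [0,0,-0.6,0,0,0],
  ],
  fingers=-0.3,
)

```text
time: 30.8
tool_pos: [0.553, 0.1993, 0.0989]
tool_rot: [-3.141, -0.005, 0.151]
contact_force: [0.4, 1.1, 0.2]
opening: 0.0321
grip_force: 0.0
```

```bash
python3 - <<'E'
from h import *
plan((434,-228,90,10),(434,-228,9,10))
c=cam("top"); s=cam("scene"); k=1.5
for n,p,q in(("lock",(573,283),(247,428)),("loop",(504,351),(254,339))):
    for cc,(u,v) in((c,p),(s,q)): print(n,*blob(cc,brass(cc),u/k,v/k,.004))
E
```

```text
at [553.  199.3  98.9] yaw 8.6 t 30.8
  -> via [-0.445, 0.99, 0.022, 0, 0, np.float64(-0.008)] rows 4
  -> via [-0.474, 0.99, 0.022, 0, 0, 0.0] rows 4
  -> via [-0.474, 0.99, 0.022, 0, 0, 0.0] rows 4
  -> via [-0.474, 0.99, 0.022, 0, 0, 0.0] rows 4
  -> (434, -228, 90, 10) [-0.025, 0.052, 0.001, 0, 0, 0.0] rows 2
  -> (434, -228, 9, 10) [0.0, 0.0, 0.81, 0, 0, np.float64(-0.0)] rows 3
lock (array([ 552.3, -350.3]), array([78.4, 55.5]), 43.2) 612
lock (array([ 555.3, -350.2]), array([79.3, 51.6]), 42.6) 606
loop (array([ 432.9, -228.2]), array([86.3, 38.8]), 9.8) 500
loop (array([ 436.3, -227.5]), array([87.9, 39.3]), 9.9) 393
```

Call:
move_arm(
  motion=[
    [-0.445,0.99,0,0,0,-0.008],
    [-0.445,0.99,0,0,0,-0.008],
    [-0.445,0.99,0,0,0,-0.008],
    [-0.445,0.99,0,0,0,-0.008],
  ],
)

```text
time: 31.4
tool_pos: [0.5221, 0.0945, 0.0958]
tool_rot: [-3.141, 0.001, 0.175]
contact_force: [0.2, -0.1, 0.1]
opening: 0.0324
grip_force: 0.0
```

Call:
move_arm(
  motion=[
    [-0.474,0.99,0,0,0,0],
    [-0.474,0.99,0,0,0,0],
    [-0.474,0.99,0,0,0,0],
    [-0.474,0.99,0,0,0,0],
  ],
)

```text
time: 31.9
tool_pos: [0.4934, -0.0105, 0.0963]
tool_rot: [-3.141, -0.0, 0.177]
contact_force: [0.5, -1.3, 0.2]
opening: 0.0319
grip_force: 0.0
```

Call:
move_arm(
  motion=[
    [-0.474,0.99,0,0,0,0],
    [-0.474,0.99,0,0,0,0],
    [-0.474,0.99,0,0,0,0],
    [-0.474,0.99,0,0,0,0],
  ],
)

```text
time: 32.4
tool_pos: [0.4642, -0.1159, 0.0964]
tool_rot: [-3.141, -0.0, 0.177]
contact_force: [0.5, -0.5, 1.4]
opening: 0.032
grip_force: 0.0
```

Call:
move_arm(
  motion=[
    [-0.474,0.99,0,0,0,0],
    [-0.474,0.99,0,0,0,0],
    [-0.474,0.99,0,0,0,0],
    [-0.474,0.99,0,0,0,0],
  ],
)

```text
time: 32.9
tool_pos: [0.4348, -0.2214, 0.0963]
tool_rot: [-3.141, 0.0, 0.177]
contact_force: [-0.5, 0.3, -0.6]
opening: 0.0325
grip_force: 0.0
```

```bash
python3 - <<'E'
from h import *
plan((434,-228,9,10))
s=cam("scene"); c=cam("top")
print(meas(s,225,226,.029,r=40,dz=.004), blob(c,brass(c),504/1.5,351/1.5,.004))
a=c["image"][150:240,110:235]; b=s["image"][95:215,225:350]
cv2.imwrite("pics/tray4.png",np.hstack([cv2.resize(i[...,::-1],(400,400*i.shape[0]//i.shape[1]) ,interpolation=cv2.INTER_CUBIC)[:280] for i in(a,b)]))
E
```

```text
at [ 434.8 -221.4   96.3] yaw 10.2 t 32.9
  -> (434, -228, 9, 10) [-0.02, 0.064, 0.873, 0, 0, np.float64(0.001)] rows 3Traceback (most recent call last):
  File "<stdin>", line 4, in <module>
  File "h.py", line 27, in meas
    n,l,s,ce=cv2.connectedComponentsWithStats(m.astype(np.uint8)); k=1+np.argmax(s[1:,4]); m=l==k
                                                                       ~~~~~~~~~^^^^^^^^^
    return _wrapfunc(a, 'argmax', axis=axis, out=out, **kwds)
    return bound(*args, **kwds)
ValueError: attempt to get argmax of an empty sequence
```

Call:
move_arm(
  motion=[
    [-0.02,0.064,0.4,0,0,0],
    [-0.02,0.064,0.873,0,0,0],
    [-0.02,0.064,0.873,0,0,0],
    [-0.02,0.064,0.873,0,0,0],
  ],
)

```text
time: 33.5
tool_pos: [0.4338, -0.2287, 0.0097]
tool_rot: [-3.141, 0.0, 0.178]
contact_force: [-0.3, -1.0, 0.3]
opening: 0.0324
grip_force: 0.0
```

Call:
move_arm(
  motion=[
    [0,0,0,0,0,0],
    [0,0,0,0,0,0],
    [0,0,0,0,0,0],
    [0,0,0,0,0,0],
  ],
  fingers=-1,
  newtons=30,
)

```text
time: 34.0
tool_pos: [0.4335, -0.2294, 0.0099]
tool_rot: [-3.141, -0.0, 0.176]
contact_force: [-0.1, 4.1, 6.5]
opening: 0.0116
grip_force: 30.0
```

Call:
move_arm(
  motion=[
    [0,0,-0.4,0,0,0],
    [0,0,-0.8,0,0,0],
    [0,0,-0.8,0,0,0],
  ],
)

```text
time: 34.38
tool_pos: [0.4349, -0.2309, 0.0917]
tool_rot: [3.137, -0.004, 0.176]
contact_force: [-0.3, -0.3, -2.6]
opening: 0.0116
grip_force: 30.0
```

```bash
python3 - <<'E'
from h import *
plan((571.5,115.5,85,8.6))
s=cam("scene"); P=pts(s)
R=np.array([[np.cos(.15),np.sin(.15)],[-np.sin(.15),np.cos(.15)]])
L=(P[...,:2]*1000-(553.2,198.9))@R.T; z=P[...,2]*1000
for sy in(-24,-17,17,24): print(sy,[round(float(np.nanmedian(z[(abs(L[...,0]-sx)<6)&(abs(L[...,1]-sy)<4)])),1) for sx in(-18,-6,6,18)])
H=cv2.cvtColor(s["image"],cv2.COLOR_RGB2HSV); print("hsv plate",H[156,299],"wood",H[165,262])
print(meas(s,299,156,.031,r=30,dz=.0025))
E
```

```text
at [ 434.9 -230.9   91.7] yaw 10.1 t 34.4
  -> via [0.609, -0.99, 0.021, 0, 0, np.float64(0.008)] rows 4
  -> via [0.574, -0.99, 0.021, 0, 0, 0.0] rows 4
  -> via [0.574, -0.99, 0.021, 0, 0, 0.0] rows 4
  -> (571.5, 115.5, 85, 8.6) [0.136, -0.235, 0.005, 0, 0, 0.0] rows 2
-24 [31.8, 30.9, 31.4, 29.7]
-17 [33.5, 33.6, 33.9, 30.6]
17 [31.5, nan, 30.8, 29.3]
24 [30.4, 31.3, 31.4, 29.1]
hsv plate [ 18 170 224] wood [ 16  15 249]
(array([554.8, 197.1]), array([67.7, 64.6]), -4.7, 31.2, 179)
  return np.nanmean(a, axis, out=out, keepdims=keepdims)
```

The stud plate is flat at 31 mm. I carry the loop fitting to its bay.

Call:
move_arm(
  motion=[
    [0.6,-0.99,0,0,0,0.008],
    [0.6,-0.99,0,0,0,0.008],
    [0.6,-0.99,0,0,0,0.008],
    [0.6,-0.99,0,0,0,0.008],
  ],
)

```text
time: 34.92
tool_pos: [0.4744, -0.1215, 0.0879]
tool_rot: [-3.141, 0.002, 0.152]
contact_force: [0.7, -0.9, -1.5]
opening: 0.0118
grip_force: 30.0
```

Call:
move_arm(
  motion=[
    [0.57,-0.99,0,0,0,0],
    [0.57,-0.99,0,0,0,0],
    [0.57,-0.99,0,0,0,0],
    [0.57,-0.99,0,0,0,0],
  ],
)

```text
time: 35.42
tool_pos: [0.5161, -0.0164, 0.0886]
tool_rot: [-3.142, 0.001, 0.15]
contact_force: [-0.4, -0.5, -3.1]
opening: 0.0113
grip_force: 30.0
```

Call:
move_arm(
  motion=[
    [0.57,-0.99,0,0,0,0],
    [0.57,-0.99,0,0,0,0],
    [0.57,-0.99,0,0,0,0],
    [0.57,-0.99,0,0,0,0],
  ],
)

```text
time: 35.92
tool_pos: [0.5576, 0.0894, 0.0887]
tool_rot: [3.141, 0.001, 0.149]
contact_force: [0.2, -0.2, -1.5]
opening: 0.0115
grip_force: 30.0
```

Call:
move_arm(
  motion=[
    [0.136,-0.235,0,0,0,0],
    [0.136,-0.235,0,0,0,0],
    [0.136,-0.235,0.2,0,0,0],
    [0.136,-0.235,0.35,0,0,0],
    [0.136,-0.235,0.35,0,0,0],
  ],
)

```text
time: 36.55
tool_pos: [0.5669, 0.1153, 0.0529]
tool_rot: [-3.141, 0.003, 0.15]
contact_force: [-0.7, -0.6, -2.5]
opening: 0.0112
grip_force: 30.0
```

```bash
python3 - <<'E'
from h import *
plan((570.2,115.7,46,8.6))
c=cam("scene"); save("hold3.png",c["image"][115:215,230:350],5)
E
```

```text
at [566.9 115.3  52.9] yaw 8.6 t 36.5
  -> (570.2, 115.7, 46, 8.6) [0.034, 0.001, 0.069, 0, 0, np.float64(-0.0)] rows 2
```

View pics/hold3.png

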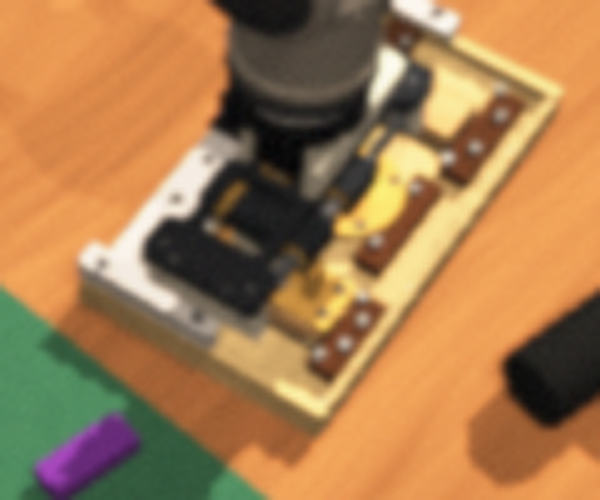

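The loop is held over its bay, its far end at crop (330,310), and the stud is seated at (395,195). I lower the loop.

Call:
move_arm(
  motion=[
    [0.033,0,0.07,0,0,0],
    [0.033,0,0.07,0,0,0],
    [0.033,0,0.07,0,0,0],
  ],
)

```text
time: 36.98
tool_pos: [0.5715, 0.117, 0.0474]
tool_rot: [-3.142, -0.0, 0.151]
contact_force: [0.3, -0.4, -1.8]
opening: 0.0117
grip_force: 30.0
```

Call:
move_arm(
  motion=[
    [0,0,0.04,0,0,0],
    [0,0,0.07,0,0,0],
    [0,0,0.085,0,0,0],
    [0,0,0.085,0,0,0],
  ],
)

```text
time: 37.48
tool_pos: [0.5712, 0.117, 0.0385]
tool_rot: [-3.141, 0.0, 0.151]
contact_force: [0.9, -0.8, -2.8]
opening: 0.0117
grip_force: 30.0
```

Call:
move_arm(
  motion=[
    [0,0,0.01,0,0,0],
    [0,0,0.02,0,0,0],
    [0,0,0.02,0,0,0],
  ],
)

```text
time: 37.85
tool_pos: [0.5714, 0.117, 0.0369]
tool_rot: [-3.142, -0.0, 0.151]
contact_force: [-1.4, 0.5, -0.3]
opening: 0.0116
grip_force: 30.0
```

Call:
move_arm(
  motion=[
    [0,0,0,0,0,0],
    [0,0,0,0,0,0],
    [0,0,-0.3,0,0,0],
    [0,0,-0.6,0,0,0],
    [0,0,-0.6,0,0,0],
  ],
  fingers=-0.4,
)

```text
time: 38.48
tool_pos: [0.573, 0.1171, 0.0992]
tool_rot: [3.141, -0.005, 0.151]
contact_force: [-0.4, -0.6, 0.7]
opening: 0.0279
grip_force: 0.0
```

```bash
python3 - <<'E'
from h import *
c=cam("top"); s=cam("scene"); k=1.5
for cc,(u,v) in((c,(573,283)),(s,(247,428))): print(*blob(cc,brass(cc),u/k,v/k,.004))
plan((553.9,-350.5,90,42.3))
E
```

```text
(array([ 552.4, -350.3]), array([78.6, 55.5]), 43.2) 623
(array([ 555.4, -350.1]), array([79.5, 51.6]), 42.6) 607
at [571.1 117.   96.5] yaw 8.6 t 38.6
  -> via [-0.188, 0.99, 0.014, 0, 0, np.float64(-0.187)] rows 5
  -> via [-0.97, 0.99, 0.019, 0, 0, 0.0] rows 4
  -> via [-0.97, 0.99, 0.019, 0, 0, 0.0] rows 4
  -> (553.9, -350.5, 90, 42.3) [-0.629, 0.642, 0.012, 0, 0, 0.0] rows 3
```

Call:
move_arm(
  motion=[
    [-0.188,0.99,0,0,0,-0.187],
    [-0.188,0.99,0,0,0,-0.187],
    [-0.188,0.99,0,0,0,-0.187],
    [-0.188,0.99,0,0,0,-0.187],
    [-0.188,0.99,0,0,0,-0.187],
  ],
)

```text
time: 39.2
tool_pos: [0.5668, 0.0162, 0.0954]
tool_rot: [-3.14, 0.002, 0.738]
contact_force: [0.2, -0.0, 0.0]
opening: 0.0272
grip_force: 0.0
```

Call:
move_arm(
  motion=[
    [-0.97,0.99,0,0,0,0],
    [-0.97,0.99,0,0,0,0],
    [-0.97,0.99,0,0,0,0],
    [-0.97,0.99,0,0,0,0],
  ],
)

```text
time: 39.7
tool_pos: [0.5621, -0.1226, 0.0961]
tool_rot: [-3.14, 0.0, 0.736]
contact_force: [0.7, 0.3, -0.4]
opening: 0.0272
grip_force: 0.0
```

Call:
move_arm(
  motion=[
    [-0.97,0.99,0,0,0,0],
    [-0.97,0.99,0,0,0,0],
    [-0.97,0.99,0,0,0,0],
    [-0.97,0.99,0,0,0,0],
  ],
)

```text
time: 40.2
tool_pos: [0.5575, -0.2595, 0.0962]
tool_rot: [-3.14, -0.0, 0.738]
contact_force: [-0.2, 0.8, 0.7]
opening: 0.0275
grip_force: 0.0
```

Call:
move_arm(
  motion=[
    [-0.629,0.642,0,0,0,0],
    [-0.629,0.642,0,0,0,0],
    [-0.629,0.642,0,0,0,0],
    [-0.629,0.642,0,0,0,0],
  ],
)

```text
time: 40.7
tool_pos: [0.5546, -0.3478, 0.0965]
tool_rot: [-3.14, -0.001, 0.74]
contact_force: [-0.5, -0.4, -0.5]
opening: 0.0273
grip_force: 0.0
```

```bash
python3 - <<'E'
from h import *
plan((553.9,-350.5,9,42.3))
s=cam("scene"); c=cam("top")
for cc,u,v,n in((s,299,156,"stud"),(c,172,188,"stud"),(s,286,176,"loop"),(c,204,181,"loop")):
    P=pts(cc); b=brass(cc)&(cc["image"].max(-1)-cc["image"].min(-1)>110); print(n,*blob(cc,b&(P[...,2]>.0285),u,v,.031,25))
a=c["image"][150:240,110:235]; b=s["image"][95:215,225:350]
cv2.imwrite("pics/tray5.png",np.hstack([cv2.resize(i[...,::-1],(400,400*i.shape[0]//i.shape[1]) ,interpolation=cv2.INTER_CUBIC)[:280] for i in(a,b)]))
E
```

```text
at [ 554.6 -347.8   96.5] yaw 42.4 t 40.7
  -> (553.9, -350.5, 9, 42.3) [-0.024, 0.015, 0.875, 0, 0, np.float64(0.001)] rows 3
stud (array([553.2, 196.7]), array([66.4, 62.5]), 42.8) 278
stud (array([560.7, 208.3]), array([52.4, 24.3]), -43.1) 99
loop (array([574. , 117.3]), array([83.6, 39. ]), 9.0) 262
loop (array([580.8, 123.4]), array([50.7, 14.4]), 4.8) 62
```

View pics/tray5.png

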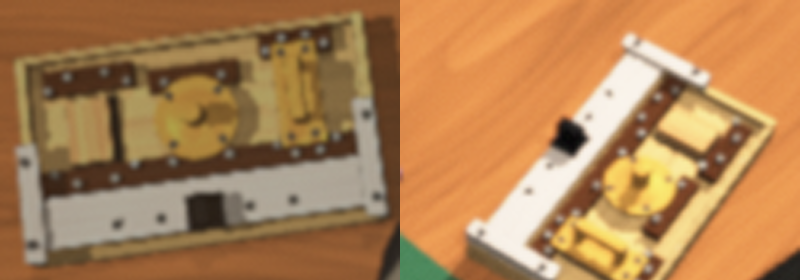

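The stud and loop are both seated, at crop (195,115) and (300,92). Now the turn lock.

Call:
move_arm(
  motion=[
    [-0.02,0.012,0.4,0,0,0],
    [-0.02,0.012,0.875,0,0,0],
    [-0.02,0.012,0.875,0,0,0],
    [-0.02,0.012,0.875,0,0,0],
  ],
)

```text
time: 41.3
tool_pos: [0.5538, -0.3518, 0.0097]
tool_rot: [-3.141, -0.0, 0.739]
contact_force: [0.7, 0.3, -0.4]
opening: 0.0277
grip_force: 0.0
```

Call:
move_arm(
  motion=[
    [0,0,0,0,0,0],
    [0,0,0,0,0,0],
    [0,0,0,0,0,0],
    [0,0,0,0,0,0],
  ],
  fingers=-1,
  newtons=30,
)

```text
time: 41.8
tool_pos: [0.5535, -0.3525, 0.0099]
tool_rot: [-3.142, -0.0, 0.738]
contact_force: [-2.2, 4.0, 5.4]
opening: 0.0113
grip_force: 30.0
```

Call:
move_arm(
  motion=[
    [0,0,-0.4,0,0,0],
    [0,0,-0.8,0,0,0],
    [0,0,-0.8,0,0,0],
  ],
)

```text
time: 42.18
tool_pos: [0.5551, -0.3543, 0.0927]
tool_rot: [3.134, -0.001, 0.738]
contact_force: [0.6, -0.6, -2.2]
opening: 0.0118
grip_force: 30.0
```

```bash
python3 - <<'E'
from h import *
plan((541.5,284,88,8.6))
E
```

```text
at [ 555.1 -354.3   92.7] yaw 42.3 t 42.2
  -> via [0.863, -0.99, 0.01, 0, 0, np.float64(0.187)] rows 5
  -> via [0.128, -0.99, 0.007, 0, 0, 0.0] rows 3
  -> via [0.128, -0.99, 0.007, 0, 0, 0.0] rows 3
  -> via [0.128, -0.99, 0.007, 0, 0, 0.0] rows 3
  -> via [0.128, -0.99, 0.007, 0, 0, 0.0] rows 3
  -> via [0.128, -0.99, 0.007, 0, 0, 0.0] rows 3
  -> (541.5, 284, 88, 8.6) [0.01, -0.079, 0.001, 0, 0, 0.0] rows 2
```

Call:
move_arm(
  motion=[
    [0.86,-0.99,0,0,0,0.187],
    [0.86,-0.99,0,0,0,0.187],
    [0.86,-0.99,0,0,0,0.187],
    [0.86,-0.99,0,0,0,0.187],
    [0.86,-0.99,0,0,0,0.187],
  ],
)

```text
time: 42.8
tool_pos: [0.5501, -0.2224, 0.0884]
tool_rot: [-3.141, 0.001, 0.153]
contact_force: [0.1, 0.4, -1.2]
opening: 0.0121
grip_force: 30.0
```

Call:
move_arm(
  motion=[
    [0.125,-0.99,0,0,0,0],
    [0.125,-0.99,0,0,0,0],
    [0.125,-0.99,0,0,0,0],
    [0.125,-0.99,0,0,0,0],
  ],
)

```text
time: 43.3
tool_pos: [0.5482, -0.1231, 0.0891]
tool_rot: [3.141, -0.0, 0.152]
contact_force: [-0.9, -0.0, -2.2]
opening: 0.0117
grip_force: 30.0
```

Call:
move_arm(
  motion=[
    [0.125,-0.99,0,0,0,0],
    [0.125,-0.99,0,0,0,0],
    [0.125,-0.99,0,0,0,0],
    [0.125,-0.99,0,0,0,0],
  ],
)

```text
time: 43.8
tool_pos: [0.5458, -0.0237, 0.0892]
tool_rot: [3.141, -0.0, 0.15]
contact_force: [0.2, -0.3, -1.7]
opening: 0.0121
grip_force: 30.0
```

Call:
move_arm(
  motion=[
    [0.125,-0.99,0,0,0,0],
    [0.125,-0.99,0,0,0,0],
    [0.125,-0.99,0,0,0,0],
    [0.125,-0.99,0,0,0,0],
  ],
)

```text
time: 44.3
tool_pos: [0.5433, 0.076, 0.0891]
tool_rot: [3.141, -0.0, 0.15]
contact_force: [0.5, -0.3, -1.8]
opening: 0.0119
grip_force: 30.0
```

Call:
move_arm(
  motion=[
    [0.125,-0.99,0,0,0,0],
    [0.125,-0.99,0,0,0,0],
    [0.125,-0.99,0,0,0,0],
    [0.125,-0.99,0,0,0,0],
  ],
)

```text
time: 44.8
tool_pos: [0.5407, 0.1757, 0.0891]
tool_rot: [3.141, 0.0, 0.15]
contact_force: [-0.4, -0.2, -1.8]
opening: 0.0116
grip_force: 30.0
```

Call:
move_arm(
  motion=[
    [0.125,-0.99,0,0,0,0],
    [0.125,-0.99,0,0,0,0],
    [0.125,-0.99,0.1,0,0,0],
    [0.125,-0.99,0.35,0,0,0],
    [0.125,-0.99,0.35,0,0,0],
    [0.125,-0.99,0.35,0,0,0],
  ],
)

```text
time: 45.55
tool_pos: [0.5385, 0.2758, 0.0548]
tool_rot: [3.142, -0.0, 0.149]
contact_force: [-0.1, 0.9, -2.3]
opening: 0.012
grip_force: 30.0
```

```bash
python3 - <<'E'
from h import *
plan((540.3,283.4,46,8.6))
E
```

```text
at [538.5 275.8  54.8] yaw 8.5 t 45.5
  -> (540.3, 283.4, 46, 8.6) [0.029, -0.072, 0.088, 0, 0, np.float64(-0.0)] rows 2
```

Call:
move_arm(
  motion=[
    [0.026,-0.072,0,0,0,0],
    [0.026,-0.072,0,0,0,0],
    [0.026,-0.072,0.07,0,0,0],
    [0.026,-0.072,0.07,0,0,0],
    [0.026,-0.072,0.07,0,0,0],
  ],
)

```text
time: 46.18
tool_pos: [0.5391, 0.2845, 0.047]
tool_rot: [3.142, 0.0, 0.151]
contact_force: [0.5, -0.6, -2.4]
opening: 0.0119
grip_force: 30.0
```

Call:
move_arm(
  motion=[
    [0,0,0.04,0,0,0],
    [0,0,0.07,0,0,0],
    [0,0,0.085,0,0,0],
    [0,0,0.085,0,0,0],
  ],
)

```text
time: 46.68
tool_pos: [0.5392, 0.2846, 0.0385]
tool_rot: [3.142, 0.0, 0.151]
contact_force: [-0.2, -1.0, -1.9]
opening: 0.0118
grip_force: 30.0
```

Call:
move_arm(
  motion=[
    [0.005,0,0.01,0,0,0],
    [0.005,0,0.018,0,0,0],
    [0.005,0,0.018,0,0,0],
  ],
)

```text
time: 47.05
tool_pos: [0.5398, 0.2847, 0.0369]
tool_rot: [-3.142, -0.0, 0.151]
contact_force: [1.1, -0.6, -2.2]
opening: 0.012
grip_force: 30.0
```

Call:
move_arm(
  motion=[
    [0,0,0,0,0,0],
    [0,0,0,0,0,0],
    [0,0,-0.3,0,0,0],
    [0,0,-0.6,0,0,0],
    [0,0,-0.6,0,0,0],
  ],
  fingers=-0.4,
)

```text
time: 47.68
tool_pos: [0.5414, 0.2853, 0.0996]
tool_rot: [-3.14, -0.006, 0.151]
contact_force: [-0.7, 0.3, -0.3]
opening: 0.0277
grip_force: 0.0
```

```bash
python3 - <<'E'
from h import *
plan((473,190,100,8.6),(473,190,45,8.6))
E
```

```text
at [541.4 285.3  99.6] yaw 8.6 t 47.7
  -> (473, 190, 100, 8.6) [-0.819, 0.84, -0.004, 0, 0, np.float64(0.0)] rows 4
  -> (473, 190, 45, 8.6) [0.0, 0.0, 0.55, 0, 0, np.float64(-0.0)] rows 3
```

Call:
move_arm(
  motion=[
    [-0.9,0.83,-0.3,0,0,0],
    [-0.9,0.83,-0.3,0,0,0],
    [-0.9,0.83,-0.3,0,0,0],
    [-0.9,0.83,-0.3,0,0,0],
    [-0.9,0.83,-0.3,0,0,0],
  ],
)

```text
time: 48.3
tool_pos: [0.4639, 0.1897, 0.1265]
tool_rot: [-3.141, -0.0, 0.151]
contact_force: [0.6, 0.2, -1.4]
opening: 0.0277
grip_force: 0.0
```

```bash
python3 - <<'E'
from h import *
plan((473,190,90,8.6),(473,190,45,8.6))
s=cam("scene"); P=pts(s)
R=np.array([[np.cos(.15),np.sin(.15)],[-np.sin(.15),np.cos(.15)]]); z=P[...,2]*1000
for n,c0,ys in(("lock",(544.5,285),(-19,19)),("stud",(553.5,199.5),(-20,20)),("loop",(574,117),(-13,13))):
    L=(P[...,:2]*1000-c0)@R.T
    for y in ys: print(n,y,[round(float(np.nanmedian(z[(abs(L[...,0]-x)<7)&(abs(L[...,1]-y)<4)])),1) for x in(-18,-6,6,18)])
b=brass(s)&(np.ptp(s["image"],axis=-1)>110)
for u,v,n in((314,138,"lock"),(299,156,"stud"),(286,176,"loop")): print(n,*blob(s,b&(P[...,2]>.0285),u,v,.031,25))
save("tray6.png",s["image"][95:215,225:350],5)
E
```

```text
at [463.9 189.7 126.5] yaw 8.7 t 48.3
  -> (473, 190, 90, 8.6) [0.091, 0.011, 0.365, 0, 0, np.float64(0.0)] rows 2
  -> (473, 190, 45, 8.6) [0.0, 0.0, 0.45, 0, 0, np.float64(-0.0)] rows 2
lock -19 [27.6, 30.7, 31.0, 30.2]
lock 19 [nan, nan, 30.7, 31.4]
stud -20 [31.0, 32.4, 32.5, 31.7]
stud 20 [30.7, 32.2, 31.6, 30.0]
loop -13 [29.4, 30.9, 26.9, 29.6]
loop 13 [nan, nan, nan, 30.4]
lock (array([543.9, 282.5]), array([78.4, 50.8]), 7.6) 244
stud (array([553.2, 196.7]), array([66.3, 62.5]), 42.8) 275
loop (array([573.9, 117.3]), array([86., 39.]), 9.0) 269
  return np.nanmean(a, axis, out=out, keepdims=keepdims)
```

View pics/tray6.png

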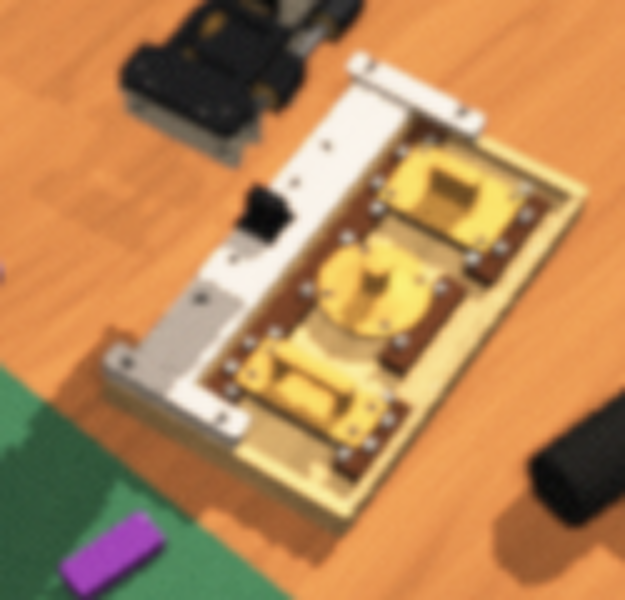

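All three fittings lie flat between their dowels: lock (455,190), stud (375,290), loop (315,390). I grip the retainer and push it home in steps.

Call:
move_arm(
  motion=[
    [0.09,0,0.36,0,0,0],
    [0.09,0,0.6,0,0,0],
    [0.09,0,0.81,0,0,0],
    [0.09,0,0.81,0,0,0],
    [0.09,0,0.81,0,0,0],
  ],
)

```text
time: 48.98
tool_pos: [0.4726, 0.1908, 0.0462]
tool_rot: [-3.141, -0.0, 0.151]
contact_force: [0.4, -0.3, -0.3]
opening: 0.0277
grip_force: 0.0
```

Call:
move_arm(
  motion=[
    [0,0,0,0,0,0],
    [0,0,0,0,0,0],
    [0,0,0,0,0,0],
    [0,0,0,0,0,0],
  ],
  fingers=-1,
  newtons=25,
)

```text
time: 49.48
tool_pos: [0.4733, 0.1868, 0.0466]
tool_rot: [3.136, -0.001, 0.152]
contact_force: [3.7, -20.4, 0.8]
opening: 0.0139
grip_force: 25.0
```

Call:
move_arm(
  motion=[
    [0.05,0,0,0,0,0],
    [0.1,0,0,0,0,0],
    [0.15,0,0,0,0,0],
    [0.15,0,0,0,0,0],
  ],
)

```text
time: 49.98
tool_pos: [0.4879, 0.1889, 0.0466]
tool_rot: [3.136, 0.0, 0.152]
contact_force: [2.7, -19.2, 1.5]
opening: 0.0141
grip_force: 25.0
```

Call:
move_arm(
  motion=[
    [0.03,0,0,0,0,0],
    [0.06,0,0,0,0,0],
    [0.09,0,0,0,0,0],
    [0.09,0,0,0,0,0],
  ],
)

```text
time: 50.48
tool_pos: [0.4965, 0.1902, 0.0466]
tool_rot: [3.136, 0.001, 0.151]
contact_force: [1.4, -19.9, 2.6]
opening: 0.0143
grip_force: 25.0
```

Call:
move_arm(
  motion=[
    [0.04,0.03,0,0,0,0],
    [0.04,0.03,0,0,0,0],
    [0.04,0.03,0,0,0,0],
  ],
)

```text
time: 50.85
tool_pos: [0.5005, 0.1907, 0.0466]
tool_rot: [3.14, -0.001, 0.151]
contact_force: [-1.3, -8.2, 3.1]
opening: 0.0136
grip_force: 25.0
```

Call:
move_arm(
  motion=[
    [0.04,0,0,0,0,0],
    [0.04,0,0,0,0,0],
    [0.04,0,0,0,0,0],
  ],
)

```text
time: 51.22
tool_pos: [0.5037, 0.1912, 0.0466]
tool_rot: [3.14, 0.001, 0.152]
contact_force: [-3.4, -8.4, 6.3]
opening: 0.0138
grip_force: 25.0
```

Call:
move_arm(
  motion=[
    [0.03,0,0,0,0,0],
    [0.03,0,0,0,0,0],
    [0.03,0,0,0,0,0],
  ],
)

```text
time: 51.6
tool_pos: [0.5038, 0.1912, 0.0466]
tool_rot: [3.139, 0.007, 0.152]
contact_force: [-12.9, -9.9, 14.8]
opening: 0.0141
grip_force: 25.0
```

Call:
move_arm(
  motion=[
    [0.02,0,0,0,0,0],
    [0.02,0,0,0,0,0],
    [0.02,0,0,0,0,0],
  ],
)

```text
time: 51.98
tool_pos: [0.5039, 0.1912, 0.0465]
tool_rot: [3.139, 0.011, 0.152]
contact_force: [-17.9, -10.6, 18.8]
opening: 0.0138
grip_force: 25.0
```

Call:
move_arm(
  motion=[
    [-0.02,0,0,0,0,0],
    [-0.04,0,0,0,0,0],
    [-0.04,0,0,0,0,0],
  ],
)

```text
time: 52.35
tool_pos: [0.5038, 0.1912, 0.0465]
tool_rot: [3.14, 0.003, 0.151]
contact_force: [-5.1, -8.9, 7.8]
opening: 0.0137
grip_force: 25.0
```

Call:
move_arm(
  motion=[
    [0,0,0,0,0,0],
    [0,0,0,0,0,0],
    [0,0,0,0,0,0],
    [0,0,-0.3,0,0,0],
    [0,0,-0.8,0,0,0],
    [0,0,-0.8,0,0,0],
    [0,0,-0.8,0,0,0],
  ],
  fingers=-0.3,
)

```text
time: 53.22
tool_pos: [0.5048, 0.1925, 0.1255]
tool_rot: [-3.141, 0.0, 0.151]
contact_force: [-0.2, 0.2, -0.4]
opening: 0.0317
grip_force: 0.0
```

Call:
move_arm(
  motion=[
    [-0.9,0,-0.5,0,0,0],
    [-0.9,0,-0.5,0,0,0],
    [-0.9,0,-0.5,0,0,0],
    [-0.9,0,-0.5,0,0,0],
    [-0.9,0,-0.5,0,0,0],
    [-0.9,0,-0.5,0,0,0],
  ],
)

```text
time: 53.98
tool_pos: [0.4165, 0.1788, 0.1751]
tool_rot: [3.142, 0.001, 0.151]
contact_force: [0.6, 0.5, -0.7]
opening: 0.0323
grip_force: 0.0
```

```bash
python3 - <<'E'
from h import *
print(robot.observe()["tool_pos"],robot.observe()["time"])
s=cam("scene"); P=pts(s)
m=(abs(P[...,1]-.188)<.03)&(P[...,0]>.44)&(P[...,0]<.54)&(P[...,2]>.055)&(P[...,2]<.07)&(s["image"].max(-1)<90); print("grip",rect(P[m][:,:2]))
save("end.png",s["image"][95:215,225:350],5)
E
```

```text
[0.41653222 0.17884182 0.17513032] 53.975
grip (array([508.5, 186.3]), array([20.8, 12.8]), 7.5)
```

View pics/end.png

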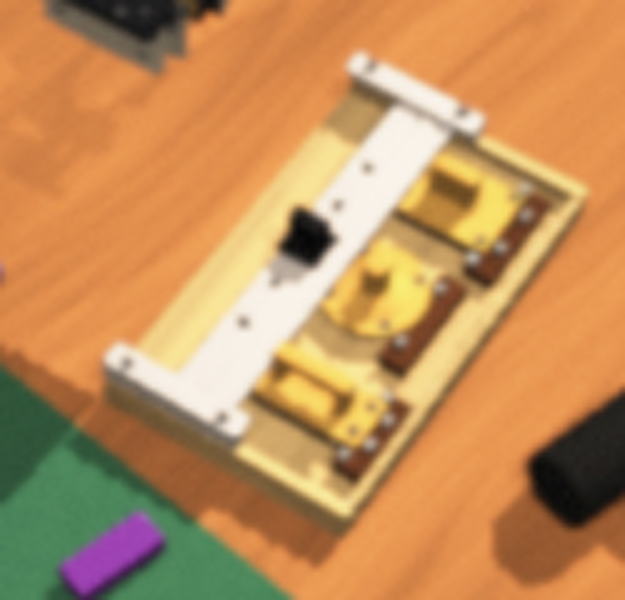

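The retainer bar covers the near edges of all three fittings, with its grip at (305,238), and the gripper is clear. I hand in.

```bash
python3 -c "
from cell import robot
print(robot.hand_in())"
```

```text
the job is handed in; nothing more can be done
None
```

The job is handed in with no verdict returned: both blocks on the mat (lock and loop; no stud block in this order) and all three fittings measured flat in their bays, the retainer was pushed against its locked stop and released after about 31 mm of travel, and I never reached for the jar, spool or mallet.

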